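Shut off the heat mat, nest its pots and cap the stack

ROBOT

A 6-joint arm with a two-finger parallel gripper is mounted at the origin on the work surface. World frame = base frame: x ahead of the robot, y to its left, z up, the work surface at z = 0. Lengths are in m, angles in rad, forces in N, time in s.
With the tool pointing down it reaches from about 0.35 to 0.925 m from the base axis. Payload 6.4 kg.
Tool frame: the origin (TCP) lies between the finger pads; the fingertips stand 22 mm ahead of it and the grasp point (between the pads) lies 3 mm ahead of it; z points along the fingers, x is the direction in which the jaws open and shut, and the axes are right-handed (so a half turn about z gives the same grasp; the last joint's range is limited). The gripper opens to 94 mm and grips with 3 to 60 N. Pads are 16 mm wide; open, the fingers measure 119 mm over their backs; the gripper's body (75 mm by 177 mm) begins 78 mm behind the grasp point.
Start: joints at [-1.505, 0.245, 1.558, -0, 1.339, -0.174], TCP at [0.154, -0.631, 0.227] pointing down, gripper open.
Joint ranges: [-3.13, 3.13], [-1.02, 2.26], [0.13, 2.54], [-0.95, 4.09], [0.21, 2.88], [-2.74, 2.74]. Speed limits (rad/s): [2.57, 2.57, 3.14, 3.14, 3.14, 3.14].

INTERFACE

Orientations are given as a rotation vector (axis times angle).
In Python, from workcell import * gives the robot as it stands.
- The arm moves only by the tool play_rows, never from a script. Its argument "moves" is a list of rows, each a list of 3 entries, a list of its own where there are three numbers: the shift along the world's x, y, z in m, then the turn about the world's z in degrees, then the finger opening in m, from 0 to 0.094. In form: [[[x, y, z], roll, grip], ...]. A call has exactly 5 rows; each row is the pose to reach, as a shift and turn from the pose commanded when the call began; what a row does not reach only later rows make up. A row lasts 1/8 s, in which the tool goes at most 62.5 mm and 10.7 degrees, less where a joint would pass 70% of its speed; a pose out of reach is approached as far as the arm can. A call with a gripper value outside its range is refused whole. The fingers move at their own pace and stop on an object; "squeeze" is the grip in N (left out, the last holds). Time passes only in rows, so rows that repeat a pose let the fingers close, or fill a call up. It gives the time, the measured TCP pose, the force and the opening at its end, in the units of the state.
- state(): the state, without advancing time (a new reading comes with each control period).
- camera(name): name is "scene" or "top" or "wrist"; returns the picture (480x640x3 uint8, red, green, blue); there is no depth.
- calibration(name): a dict with "intrinsics" (3x3 intrinsics, pixels), "distortion" ([k1, k2, p1, p2, k3] as OpenCV has them; the pictures are not rectified), "pose" (4x4, takes a point from camera to world coordinates). Camera axes: x right, y up, looking along -z (the intrinsics and any distortion apply to the point x, -y, -z); pixel columns grow to the right and rows downward; lengths in m; the calibration is good to about 2 mm. A picture is of the moment at which its call begins: read the wrist's pose just before it. calibration takes no time and is no camera call; for the wrist camera it gives the pose at the moment of the call.
- close_job(): hands the job in, once; it reports no verdict.
Trained networks look in the newest picture that a camera, given by its name, has taken for a name from the list of things; names that differ only in an ending like _2 or _b are one class to them, and where a whole thing is asked for, a point or a joint stands for the part that bears it (a point fixed in the world has none). Each returns a list of dicts, best first, with "p" (0 to 1); they miss things now and then, are a little off and sometimes report something else, mostly with a low value. They report only what shows in the picture. A call takes as long as a camera call.
- boxes_of(camera, target): "position" ([x, y, z] in m, in world coordinates, good to about 4 mm: the middle of the surface that is visible of it).
- trace(camera, target): "region" (480x640 bool, what is visible of it).
The state is a dict: "clock": time; "joints": joint angles; "dq": joint speeds; "tau": joint torques, N m; "tool_pos": TCP position; "ee_rot": TCP orientation; "force": force on the tool from outside, world axes, zero at the start; "moment": the same for the moment, N m; "finger_gap": finger opening in m.
Only numpy, scipy, OpenCV 4.12 (cv2) and the standard library are available. Lean on these libraries where they do the work, as an engineer would, in place of code of your own. Each camera call takes 0.05 s, during which the arm holds its last target.

TASK

The seedlings are out, so shut down the heat mat: first, before lifting any pot, swing the isolator's lever to off so that the padlock hole in its tab lines up with the hole in the hasp. Then take every seedling pot off the mat and nest them all upright, one inside another, on the pot that stands in the saucer, each fully home, in any order, and cap the finished stack with the wooden lid. The terracotta is fragile: grip the pots lightly, with never more than 35 N, and set them down rather than dropping them; leave everything else on the table alone.

Things in the scene. Friction and masses are not known exactly. Their poses are not given: they have to be found in the camera images.
- starter: the stack's first pot, loose in the saucer, just like pot1 to pot6. A nested pot sits foot first in the one below, rim band resting on its rim, underside 22 mm above the underside of the pot below, with 2 mm of play all round. Origin at the centre of its underside, z up its axis.
- saucer: round terracotta saucer fixed to the table, 92 mm across and 12 mm high, its floor 6 mm above its underside; origin at the centre of its underside. The stack stands in it.
- mat: black heat mat fixed to the table, 260 x 410 x 3 mm, origin at the centre of its underside; the pots to be nested stand on it, about 120 mm apart
- pot1: one of 4 to 6 like pots loose on the heat mat (absent in some starts): terracotta, open at the top, squat, 42 mm high: a straight rim band 66 mm across outside (58 inside) and 22 mm tall over a body tapering from 54 to 44 mm at the foot; 60 to 110 g; origin at the centre of its underside, z up its axis. Fragile: grip it with at most 35 N (per finger)
- pot2: one of 4 to 6 like pots loose on the heat mat (absent in some starts): terracotta, open at the top, squat, 42 mm high: a straight rim band 66 mm across outside (58 inside) and 22 mm tall over a body tapering from 54 to 44 mm at the foot; 60 to 110 g; origin at the centre of its underside, z up its axis. Fragile: grip it with at most 35 N (per finger)
- pot3: one of 4 to 6 like pots loose on the heat mat (absent in some starts): terracotta, open at the top, squat, 42 mm high: a straight rim band 66 mm across outside (58 inside) and 22 mm tall over a body tapering from 54 to 44 mm at the foot; 60 to 110 g; origin at the centre of its underside, z up its axis. Fragile: grip it with at most 35 N (per finger)
- pot4: one of 4 to 6 like pots loose on the heat mat (absent in some starts): terracotta, open at the top, squat, 42 mm high: a straight rim band 66 mm across outside (58 inside) and 22 mm tall over a body tapering from 54 to 44 mm at the foot; 60 to 110 g; origin at the centre of its underside, z up its axis. Fragile: grip it with at most 35 N (per finger)
- pot5: one of 4 to 6 like pots loose on the heat mat (absent in some starts): terracotta, open at the top, squat, 42 mm high: a straight rim band 66 mm across outside (58 inside) and 22 mm tall over a body tapering from 54 to 44 mm at the foot; 60 to 110 g; origin at the centre of its underside, z up its axis. Fragile: grip it with at most 35 N (per finger)
- pot6: one of 4 to 6 like pots loose on the heat mat (absent in some starts): terracotta, open at the top, squat, 42 mm high: a straight rim band 66 mm across outside (58 inside) and 22 mm tall over a body tapering from 54 to 44 mm at the foot; 60 to 110 g; origin at the centre of its underside, z up its axis. Fragile: grip it with at most 35 N (per finger)
- lid: round wooden lid standing on the table beside the saucer: a disc 66 mm across and 8 mm thick over a plug 48 mm across and 6 mm deep, with an upright round knob 20 mm across and 32 mm tall on top (46 mm high in all), 60 g; origin at the centre of the plug's underside, z up. On a pot the disc rests on the rim and the plug hangs in the mouth (5 mm of play).
- isolator_lever (a joint): angle of the isolator's lever about its upright hinge, rad: 0 = off with the padlock holes in line, 1.15 to 1.65 = on; grows anticlockwise seen from above. It can be swung past off to -0.3, has no spring or click, and stays where it is left by friction (0.12 N m).
- lever_hinge (a point): on the hinge axis of the isolator's lever, 83 mm above the table. The isolator is a grey box 170 x 130 mm and 60 mm high lying face up and fixed to the table; a yellow disc lies under the hinge.
- lever_grip (a point): where to take the black lever: 60 mm out from the hinge axis. The lever is a bar 14 mm wide that stands from 65 mm to 91 mm above the table and ends 78 mm out; this point lies on its centre line, 83 mm above the table. Its axes turn with the lever; at angle 0 the lever points along the box's -x, towards the robot.
- lever_hole (a point): centre of the 12 mm padlock hole in the steel tab at the lever's end, 92 mm out from the hinge axis, 68 mm above the table
- hasp_hole (a point): centre of the matching 12 mm hole in the fixed steel hasp bracket on the box, 92 mm from the hinge axis, just under the tab's path
- cactus: bystander, to be left alone: big terracotta pot with a cactus, 104 mm across, 150 mm high; origin at the centre of its underside
- seedjar: bystander, to be left alone: glass seed jar, 60 mm across, 75 mm high; origin at the centre of its underside
- mug: bystander, to be left alone: white mug, 76 mm across, 90 mm high; origin at the centre of its underside
- labelbox: bystander, to be left alone: cardboard box, 70 x 120 x 35 mm; origin at the centre of its underside
- brush: bystander, to be left alone: brush lying on the table, about 0.2 m long
- minipot: bystander, to be left alone: small filled terracotta pot, 44 mm across and 44 mm high, not one of the set; origin at the centre of its underside

How it is judged:
On the way:
1. the isolator's lever stands at off with its padlock hole over the hasp's hole (horizontal distance between lever_hole and hasp_hole below 0.005 m and velocity of joint isolator_lever between -0.05 and 0.05 rad/s), for 0.3 s.
At the end, for the whole second after the job is handed in: Padlock holes in line within 5 mm. Starter in its saucer, every pot on its axis within 8 mm, upright within 0.08 rad, at rest and fully home (underside a whole number of 22 mm steps above the starter's, within 4 mm). Lid level on the top pot, plug in the mouth, within 12 mm of the axis (horizontal distance between lever_hole and hasp_hole below 0.005 m and velocity of joint isolator_lever below 0.05 rad/s and horizontal distance between starter and saucer below 0.028 m and angle between each of starter, pot1, pot2, pot3, pot4, pot5, pot6, lid's own z axis and vertical below 0.08 rad and horizontal distance between each of pot1, pot2, pot3, pot4, pot5, pot6 and starter below 0.008 m and (z of pot1 in the frame of starter between 0.018 and 0.026 m or z of pot1 in the frame of starter between 0.04 and 0.048 m or z of pot1 in the frame of starter between 0.062 and 0.07 m or z of pot1 in the frame of starter between 0.084 and 0.092 m or z of pot1 in the frame of starter between 0.106 and 0.114 m or z of pot1 in the frame of starter between 0.128 and 0.136 m) and linear speed of each of pot1, pot2, pot3, pot4, pot5, pot6, lid below 0.03 m/s and (z of pot2 in the frame of starter between 0.018 and 0.026 m or z of pot2 in the frame of starter between 0.04 and 0.048 m or z of pot2 in the frame of starter between 0.062 and 0.07 m or z of pot2 in the frame of starter between 0.084 and 0.092 m or z of pot2 in the frame of starter between 0.106 and 0.114 m or z of pot2 in the frame of starter between 0.128 and 0.136 m) and (z of pot3 in the frame of starter between 0.018 and 0.026 m or z of pot3 in the frame of starter between 0.04 and 0.048 m or z of pot3 in the frame of starter between 0.062 and 0.07 m or z of pot3 in the frame of starter between 0.084 and 0.092 m or z of pot3 in the frame of starter between 0.106 and 0.114 m or z of pot3 in the frame of starter between 0.128 and 0.136 m) and (z of pot4 in the frame of starter between 0.018 and 0.026 m or z of pot4 in the frame of starter between 0.04 and 0.048 m or z of pot4 in the frame of starter between 0.062 and 0.07 m or z of pot4 in the frame of starter between 0.084 and 0.092 m or z of pot4 in the frame of starter between 0.106 and 0.114 m or z of pot4 in the frame of starter between 0.128 and 0.136 m) and (z of pot5 in the frame of starter between 0.018 and 0.026 m or z of pot5 in the frame of starter between 0.04 and 0.048 m or z of pot5 in the frame of starter between 0.062 and 0.07 m or z of pot5 in the frame of starter between 0.084 and 0.092 m or z of pot5 in the frame of starter between 0.106 and 0.114 m or z of pot5 in the frame of starter between 0.128 and 0.136 m) and (z of pot6 in the frame of starter between 0.018 and 0.026 m or z of pot6 in the frame of starter between 0.04 and 0.048 m or z of pot6 in the frame of starter between 0.062 and 0.07 m or z of pot6 in the frame of starter between 0.084 and 0.092 m or z of pot6 in the frame of starter between 0.106 and 0.114 m or z of pot6 in the frame of starter between 0.128 and 0.136 m) and horizontal distance between lid and starter below 0.012 m and (z of lid in the frame of starter between 0.12 and 0.128 m or z of lid in the frame of starter between 0.142 and 0.15 m or z of lid in the frame of starter between 0.164 and 0.172 m)); the robot touches nothing.
It fails at once if a pot is lifted off the mat while the isolator is still on (value of joint isolator_lever above 0.15 rad and height (world z) of any of pot1, pot2, pot3, pot4, pot5, pot6 above 0.035 m).
It fails at once if the two fingers together press on a pot with more than 85 N (a 35 N grip gives about 75) (contact force between the fingers and pot1 above 85 N or contact force between the fingers and pot2 above 85 N or contact force between the fingers and pot3 above 85 N or contact force between the fingers and pot4 above 85 N or contact force between the fingers and pot5 above 85 N or contact force between the fingers and pot6 above 85 N or contact force between the fingers and starter above 85 N).
It fails at once if a pot is dropped or flung: it moves faster than 1.2 m/s (linear speed of any of pot1, pot2, pot3, pot4, pot5, pot6 above 1.2 m/s).
It fails at once if a bystander is moved by more than 30 mm (distance of any of cactus, seedjar, mug, labelbox, brush, minipot from where it was at the start of the episode above 0.03 m).
Of pot1, pot2, pot3, pot4, pot5, pot6 only 4 to 6 are there at a start; the rules pass over those that are not, and their reading is None.
At some moment in a run one of pot1, pot2, pot3, pot4, pot5, pot6, lid may be knocked a few centimetres aside while the robot is not near it.
It also fails if it takes over 210 s, if anything falls off the work surface, if the arm or the gripper's body presses on something with over 40 N, if the wrist force passes 120 N, or if a joint passes its speed limit or range.

## Working session

There is one attempt and no reset: what is moved stays moved. The work goes in short steps, Python scripts to look and compute and a tool call to move; the robot and the scene stay as the last step left them, time stands still between calls to the robot, and variables do not carry over. Pictures are saved under pics/ and viewed, and the job is handed in when it is done.

Besides the shell and the picture viewer there is one more tool, called after ">>>" by a JSON object that holds its "op" and its "data". play_rows: Moves the arm, as the interface text tells. Its arguments: {"type":"object","properties":{"moves":{"type":"array"},"squeeze":{"type":"number"}},"required":["moves"]}

```bash
ls; mkdir -p pics; python3 - <<'E'
from workcell import *
import cv2
for n in ["scene","top","wrist"]:
    im=camera(n); cv2.imwrite(f"pics/{n}0.png",im[:,:,::-1])
    c=calibration(n); print(n,c["intrinsics"],c["distortion"],c["pose"])
for t in ["pot1","starter","saucer","lid","isolator_lever","lever_hinge","lever_grip","lever_hole","hasp_hole","cactus","seedjar","mug","labelbox","brush","minipot","mat"]:
    for n in ["top","scene"]:
        print(t,n,[(round(d["p"],2),[round(float(v),3) for v in d["position"]]) for d in boxes_of(n,t)][:9])
print(state())
E
```

```text
pics
scene [[546.96339311   0.         314.81721711]
 [  0.         546.96339311 229.86325701]
 [  0.           0.           1.        ]] [-0.10077054  0.          0.          0.          0.        ] [[-0.48426947 -0.6036835   0.63328454  1.25895593]
 [ 0.87474721 -0.34841338  0.33678692  0.45687415]
 [ 0.0173321   0.71705951  0.69679642  0.92087422]
 [ 0.          0.          0.          1.        ]]
top [[437.2380964    0.         315.60799376]
 [  0.         437.2380964  240.06821979]
 [  0.           0.           1.        ]] [-0.07125968  0.          0.          0.          0.        ] [[-0.01318827  0.99117639 -0.13189177  0.38703891]
 [-0.99986965 -0.01430116 -0.0074942   0.06546948]
 [-0.00931428  0.13177574  0.99123579  1.04300654]
 [ 0.          0.          0.          1.        ]]
wrist [[370.36783111   0.         316.82375021]
 [  0.         370.36783111 241.23221128]
 [  0.           0.           1.        ]] [0.02242652 0.         0.         0.         0.        ] [[ 0.23659773  0.94433826  0.22857553  0.21914726]
 [-0.97160624  0.23036384  0.05397972 -0.61557887]
 [-0.
[... 2268 characters left out ...]
0.539, 0.18, 0.006]), (0.36, [0.552, 0.452, 0.018])]
{'clock': 1.75, 'joints': array([-1.50510329e+00,  2.45059931e-01,  1.55775846e+00, -7.74070433e-06,
        1.33868890e+00, -1.74105515e-01]), 'dq': array([-0.00177489, -0.00238887,  0.00211624, -0.00117848,  0.00133376,
       -0.00218664]), 'tau': array([ 3.66402373e-04, -4.15822506e+01, -3.14869845e+01,  6.85423287e-02,
        2.89272732e-02,  6.84817579e-06]), 'tool_pos': array([ 0.1543821 , -0.63143474,  0.22750327]), 'ee_rot': array([ 2.47115235e+00, -1.93973699e+00,  8.07264529e-05]), 'force': array([-0.1074638 , -0.82977171,  0.41692946]), 'moment': array([ 0.03378934,  0.03370393, -0.00529442]), 'finger_gap': 0.0935818285289873}
```

View pics/top0.png

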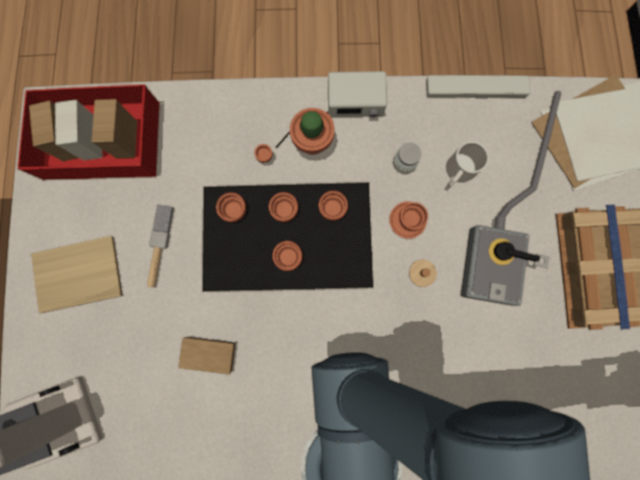

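View pics/scene0.png

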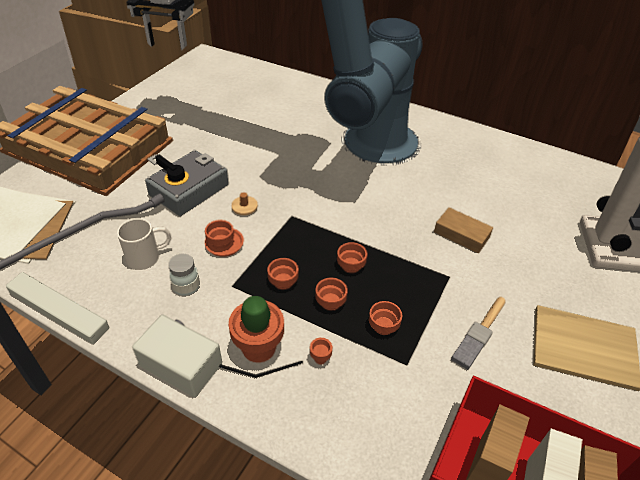

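View pics/wrist0.png

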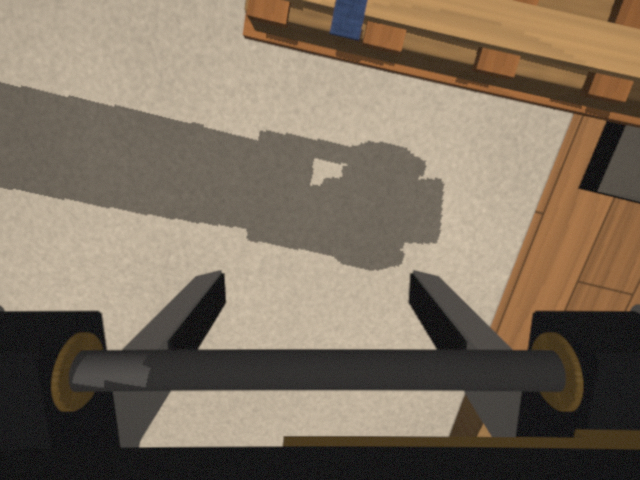

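The top view shows four pots on the mat at about (231,207), (283,207), (333,205) and (287,255). The starter is in the saucer at (410,217) and the lid at (423,272). The lever pivots at (502,250) and points toward (545,261), which is the on position. Next I'll fit pot models to the traced regions.

```bash
cat > h.py <<'E'
from workcell import *
import cv2, numpy as np
from scipy.optimize import minimize
def proj(P,c):
    P=np.asarray(P,float).reshape(-1,3); T=np.linalg.inv(c["pose"]); Q=P@T[:3,:3].T+T[:3,3]
    Q=Q*[1,-1,-1]
    return cv2.projectPoints(Q,np.zeros(3),np.zeros(3),c["intrinsics"],np.array(c["distortion"]))[0].reshape(-1,2)
def ray(uv,c,z):
    uv=np.asarray(uv,float).reshape(-1,1,2)
    n=cv2.undistortPoints(uv,c["intrinsics"],np.array(c["distortion"])).reshape(-1,2)
    d=np.c_[n[:,0],-n[:,1],-np.ones(len(n))]@c["pose"][:3,:3].T; o=c["pose"][:3,3]
    return o+d*((z-o[2])/d[:,2])[:,None]
A=np.linspace(0,2*np.pi,48,endpoint=False)
POT=[(.033,.042),(.033,.020),(.027,.020),(.022,0)]
LID=[(.024,0),(.033,.006),(.033,.014)]; KNOB=[(.010,.014),(.010,.046)]
def sil(x,y,z0,groups,c,S=4):
    m=np.zeros((480*S,640*S),np.uint8)
    for g in groups:
        P=np.concatenate([np.c_[x+r*np.cos(A),y+r*np.sin(A),np.full(48,z0+h)] for r,h in g])
        cv2.fillConvexPoly(m,cv2.convexHull(((proj(P,c)+.5)*S).round().astype(np.int32)),1)
    return cv2.resize(m.astype(np.float32),(640,480),interpolation=cv2.INTER_AREA)
def fit(region,x,y,z0,groups,c):
    R=region.astype(np.float32)
    f=lambda p:1-np.minimum(R,s:=sil(p[0],p[1],z0,groups,c)).sum()/np.maximum(R,s).sum()
    r=minimize(f,[x,y],method="Nelder-Mead",options=dict(initial_simplex=[[x,y],[x+.008,y],[x,y+.008]],xatol=2e-4,fatol=1e-4))
    return r.x,1-r.fun
def snap(n,f,crop=None,S=1):
    im=camera(n); 
    o=im if crop is None else im[crop[1]:crop[3],crop[0]:crop[2]]
    o=cv2.resize(o,None,fx=S,fy=S,interpolation=cv2.INTER_CUBIC)
    cv2.imwrite(f"pics/{f}.png",o[:,:,::-1]); return im
E
python3 - <<'E'
from h import *
for n in ["top","scene"]:
    c=calibration(n); im=snap(n,n+"_iso",(440,200,580,310) if n=="top" else (130,140,250,230),5)
    for t,z in [("pot1",.003),("starter",.006),("lid",0)]:
        for d in trace(n,t)[:6]:
            R=d["region"]
            if R.sum()<50: continue
            v,u=np.nonzero(R); p0=ray([u.mean(),v.mean()],c,.03)[0]
            g=[LID,KNOB] if t=="lid" else [POT]
            x,q=fit(R,p0[0],p0[1],z,g,c)
            print(n,t,round(d["p"],2),R.sum(),[round(u.mean()),round(v.mean())],x.round(4),round(q,3))
E
```

```text
top pot1 0.8 630 [333, 206] [0.6022 0.0324] 0.937
top pot1 0.76 666 [283, 207] [0.6002 0.1499] 0.959
top pot1 0.67 626 [231, 208] [0.6014 0.2721] 0.921
top pot1 0.66 623 [287, 256] [0.4845 0.14  ] 0.922
top starter 0.57 639 [414, 216] [ 0.5742 -0.1576] 0.92
top lid 0.86 614 [422, 273] [ 0.4436 -0.178 ] 0.955
scene pot1 0.81 816 [330, 293] [0.599 0.146] 0.945
scene pot1 0.67 880 [385, 317] [0.602 0.272] 0.947
scene pot1 0.66 712 [282, 272] [0.6005 0.0289] 0.894
scene pot1 0.57 723 [351, 256] [0.4838 0.1379] 0.953
scene starter 0.79 688 [220, 233] [ 0.5709 -0.1583] 0.957
scene starter 0.16 447 [169, 168] [ 0.4361 -0.4075] 0.509
scene lid 0.73 412 [244, 204] [ 0.4388 -0.1829] 0.894
scene lid 0.31 468 [227, 245] [ 0.5789 -0.1377] 0.429
```

View pics/top_iso.png

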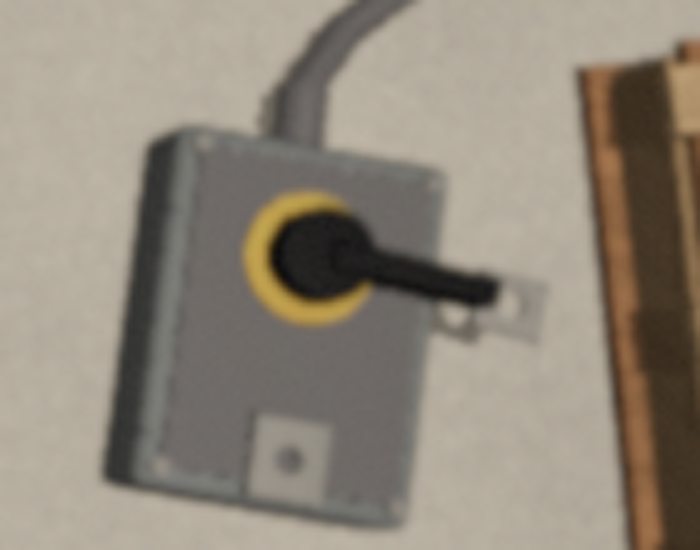

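View pics/scene_iso.png

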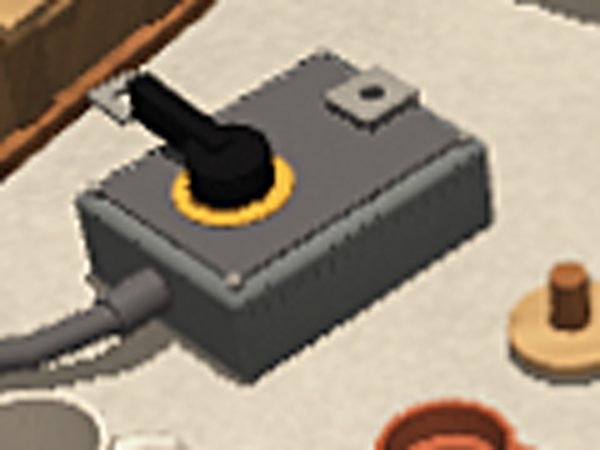

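```bash
python3 - <<'E'
from h import *
ct=calibration("top"); cs=calibration("scene")
px=lambda u,v,ox,oy:[u/5+ox-.4,v/5+oy-.4]
hs=ray(px(290,460,440,200),ct,.065)[0]; hs2=ray(px(373,93,130,140),cs,.065)[0]
lh=ray(px(512,305,440,200),ct,.068)[0]; lh2=ray(px(125,98,130,140),cs,.068)[0]
d=ray(px(308,258,440,200),ct,.0615)[0]; d2=ray(px(233,184,130,140),cs,.0615)[0]
e=ray(px(490,290,440,200),ct,.091)[0]
print("hasp",hs,hs2,"\nhole",lh,lh2,"\nhinge",d,d2,"end",e)
for h,q in((d,hs),(d2,hs2)):
  print(np.linalg.norm(h-q),np.degrees(np.arctan2(*(q-h)[1::-1])))
print(np.linalg.norm(lh-d),np.degrees(np.arctan2(*(lh-d)[1::-1])),np.linalg.norm(lh2-d2),np.degrees(np.arctan2(*(lh2-d2)[1::-1])))
R=cv2.Rodrigues(state()["ee_rot"])[0];print(R.round(3))
E
```

```text
hasp [ 0.39466712 -0.33385273  0.065     ] [ 0.3910515  -0.33522207  0.065     ] 
hole [ 0.46234477 -0.44040748  0.068     ] [ 0.46154661 -0.44218621  0.068     ] 
hinge [ 0.4859576  -0.34952272  0.0615    ] [ 0.4834221  -0.35327039  0.0615    ] end [ 0.46740854 -0.41889202  0.091     ]
0.09269168977638328 170.26010979622714
0.09418237228645543 168.94424476035914
0.09412680957984126 -104.56405089642946 0.09179765288954957 -103.82167230667129
[[ 0.238 -0.971  0.   ]
 [-0.971 -0.238  0.   ]
 [-0.    -0.    -1.   ]]
```

>>> {"op": "play_rows", "data": {"moves": [[[0.06,0.042,0],10.5,0.06],[[0.12,0.084,0],21,0.06],[[0.18,0.126,0],31.5,0.06],[[0.24,0.169,0],42,0.06],[[0.28,0.197,0],52,0.06]], "squeeze": 12}}

```text
clock: 2.78
tool_pos: [0.4115, -0.4503, 0.2277]
ee_rot: [3.073, -0.651, 0.001]
force: [0.6, -0.3, 0.2]
finger_gap: 0.0601
```

```bash
python3 - <<'E'
from h import *
s=state();print(s["clock"],s["tool_pos"],cv2.Rodrigues(s["ee_rot"])[0][:,0])
snap("wrist","w1")
c=calibration("wrist")
print(proj([[.4847,-.351,.0615],[.470,-.409,.091],[.394,-.3345,.065],[.462,-.441,.068]],c))
E
```

```text
2.775 [ 0.41145271 -0.45032092  0.22770334] [ 9.13972929e-01 -4.05774886e-01  4.76159238e-04]
[[348.12759881  92.67348023]
 [362.04250078 168.06460245]
 [238.37912675 119.2184916 ]
 [363.99168726 205.68116412]]
```

View pics/w1.png

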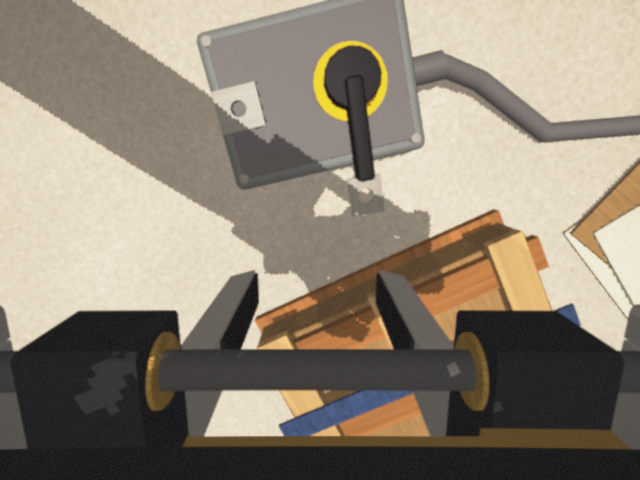

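```bash
python3 - <<'E'
from h import *
camera("top");camera("top");camera("top")
c=calibration("wrist"); snap("wrist","w2");s=state()
print(s["clock"],s["tool_pos"],s["dq"].round(3))
print(proj([[.4847,-.351,.0615],[.470,-.409,.091],[.394,-.3345,.065],[.462,-.441,.068]],c))
E
```

```text
3.025 [ 0.40965978 -0.451921    0.22745872] [-0.031 -0.001  0.001  0.003  0.    -0.001]
[[350.81882779  81.42112749]
 [365.98419277 156.96833808]
 [240.57743438 110.04746478]
 [368.17236844 195.73654505]]
```

View pics/w2.png

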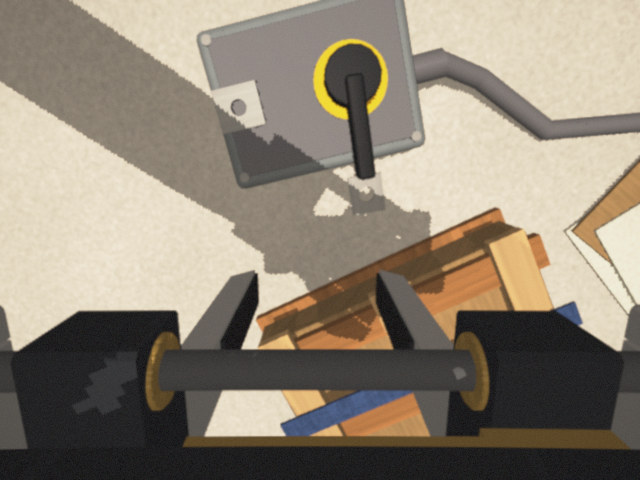

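```bash
python3 - <<'E'
from h import *
c=calibration("wrist")
print(ray([350.3,79],c,.0615),ray([238.5,107],c,.065),ray([365,176],c,.091),ray([367,193],c,.068))
print(state()["tool_pos"])
E
```

```text
[[ 0.48434652 -0.35008534  0.0615    ]] [[ 0.39289518 -0.33248743  0.065     ]] [[ 0.46298702 -0.42291747  0.091     ]] [[ 0.46113537 -0.43931087  0.068     ]]
[ 0.40965978 -0.451921    0.22745872]
```

>>> {"op": "play_rows", "data": {"moves": [[[0.03,0.022,-0.03],5,0.06],[[0.06,0.0435,-0.06],9.5,0.06],[[0.06,0.0435,-0.09],9.5,0.06],[[0.06,0.0435,-0.115],9.5,0.06],[[0.06,0.0435,-0.115],9.5,0.06]]}}

```text
clock: 3.65
tool_pos: [0.4677, -0.4082, 0.1101]
ee_rot: [-3.112, 0.408, 0.006]
force: [0.0, 0.4, 0.2]
finger_gap: 0.06
```

```bash
python3 - <<'E'
from h import *
camera("top");camera("top")
s=state();print(s["clock"],s["tool_pos"],cv2.Rodrigues(s["ee_rot"])[0][:,0])
snap("wrist","w3")
E
```

```text
3.75 [ 0.46935768 -0.40954353  0.11324025] [ 9.66413256e-01 -2.56992281e-01  6.21558566e-04]
```

View pics/w3.png

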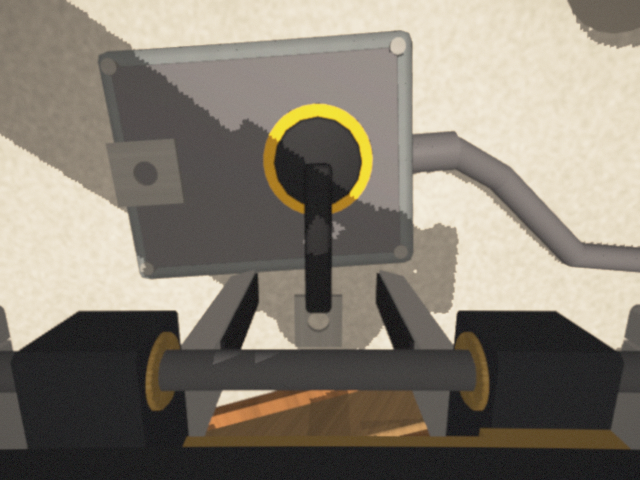

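>>> {"op": "play_rows", "data": {"moves": [[[0,0,-0.02],0,0.06],[[0,0,-0.02],0,0.005],[[0,0,-0.02],0,0.005],[[0,0,-0.02],0,0.005],[[0,0,-0.02],0,0.005]]}}

```text
clock: 4.42
tool_pos: [0.4702, -0.4083, 0.0929]
ee_rot: [3.115, -0.403, 0.001]
force: [-0.4, 0.4, 0.1]
finger_gap: 0.0236
```

```bash
python3 - <<'E'
from h import *
c=calibration("wrist"); snap("wrist","w4")
s=state();print(s["clock"],s["tool_pos"],cv2.Rodrigues(s["ee_rot"])[0][:,0],s["finger_gap"],s["force"])
# arc plan
h=np.array([.4846,-.3505]); p=s["tool_pos"][:2]; v=p-h
print(np.linalg.norm(v),np.degrees(np.arctan2(v[1],v[0])))
for a in range(0,-95,-8):
    t=np.radians(a);R=np.array([[np.cos(t),-np.sin(t)],[np.sin(t),np.cos(t)]]);print(a,(h+R@v-p).round(4))
E
```

```text
4.475 [ 0.4701585  -0.40825125  0.09280544] [ 9.67020478e-01 -2.54698258e-01  4.39749098e-04] 0.01942804028446749 [-0.2473868  -0.86508614  0.54043604]
0.059529521752138236 -104.03968483598199
0 [0. 0.]
-8 [-0.0079  0.0026]
-16 [-0.0154  0.0062]
-24 [-0.0222  0.0109]
-32 [-0.0284  0.0164]
-40 [-0.0337  0.0228]
-48 [-0.0381  0.0298]
-56 [-0.0415  0.0374]
-64 [-0.0438  0.0454]
-72 [-0.0449  0.0536]
-80 [-0.0449  0.0619]
-88 [-0.0438  0.0702]
```

View pics/w4.png

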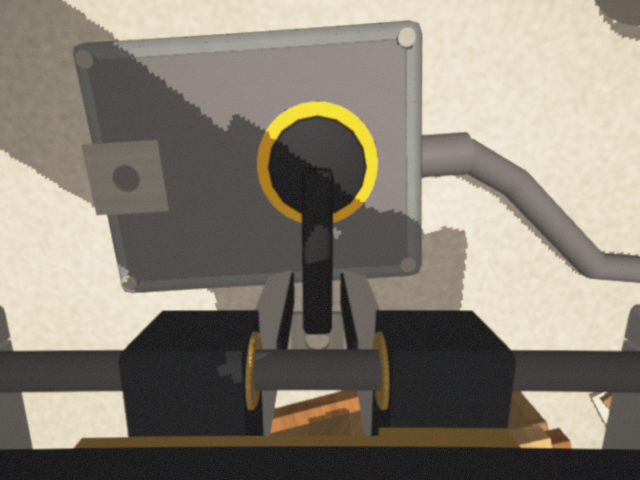

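>>> {"op": "play_rows", "data": {"moves": [[[0,0,0],0,0.005],[[-0.0079,0.0026,0],-8,0.005],[[-0.0154,0.0062,0],-16,0.005],[[-0.0222,0.0109,0],-24,0.005],[[-0.0284,0.0164,0],-32,0.005]]}}

```text
clock: 5.1
tool_pos: [0.4417, -0.3915, 0.0927]
ee_rot: [-2.881, 1.252, -0.001]
force: [0.9, 2.7, 0.7]
finger_gap: 0.0137
```

>>> {"op": "play_rows", "data": {"moves": [[[-0.0053,0.0064,0],-8,0.005],[[-0.0097,0.0134,0],-16,0.005],[[-0.0131,0.021,0],-24,0.005],[[-0.0154,0.029,0],-32,0.005],[[-0.0165,0.0372,0],-40,0.005]]}}

```text
clock: 5.72
tool_pos: [0.4249, -0.354, 0.0926]
ee_rot: [2.279, -2.162, -0.001]
force: [0.4, 1.5, 1.6]
finger_gap: 0.0141
```

```bash
python3 - <<'E'
from h import *
camera("top");camera("top");
c=calibration("wrist"); snap("wrist","w5")
s=state();print(s["clock"],s["tool_pos"],cv2.Rodrigues(s["ee_rot"])[0][:,0],s["finger_gap"],s["force"])
x=cv2.Rodrigues(s["ee_rot"])[0][:,0];print(np.degrees(np.arctan2(x[1],x[0])))
h=np.array([.4846,-.3505]); v=s["tool_pos"][:2]-h;print(np.linalg.norm(v),np.degrees(np.arctan2(v[1],v[0])))
E
```

```text
5.875 [ 0.42493477 -0.35353538  0.09264496] [ 0.05937069 -0.99823381 -0.00209258] 0.013590805587040185 [-1.66335462  5.98552752  4.86163427]
-86.59630122063776
0.059742392460150305 -177.08767268235144
```

View pics/w5.png

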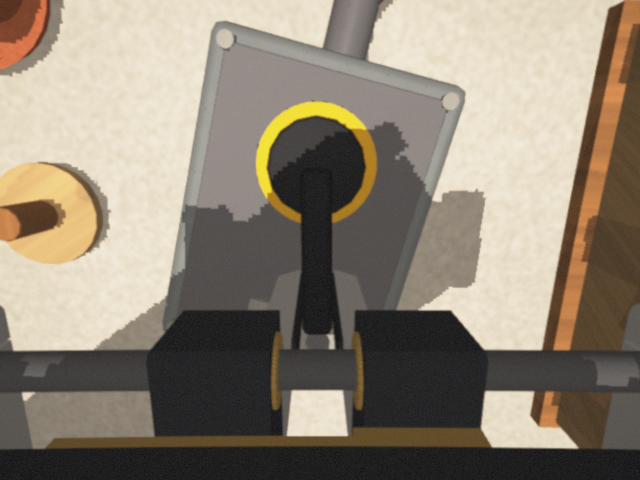

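>>> {"op": "play_rows", "data": {"moves": [[[0.0,0.007,0],-7,0.005],[[0.001,0.0138,0],-13.3,0.005],[[0.001,0.0138,0],-13.3,0.005],[[0.001,0.0138,0],-13.3,0.005],[[0.001,0.0138,0],-13.3,0.03]]}}

```text
clock: 6.5
tool_pos: [0.4263, -0.3413, 0.0925]
ee_rot: [2.021, -2.405, 0.002]
force: [-0.1, -0.0, 0.6]
finger_gap: 0.0204
```

>>> {"op": "play_rows", "data": {"moves": [[[0,0,0],0,0.05],[[0,0,0],0,0.05],[[0,0,0.05],0,0.05],[[0,0,0.1],0,0.05],[[-0.04,0,0.14],0,0.05]]}}

```text
clock: 7.12
tool_pos: [0.387, -0.3413, 0.2351]
ee_rot: [2.022, -2.405, 0.005]
force: [0.1, -0.1, -0.3]
finger_gap: 0.05
```

```bash
python3 - <<'E'
from h import *
camera("top");camera("top");
c=calibration("wrist"); snap("wrist","w6")
s=state();print(s["clock"],s["tool_pos"],cv2.Rodrigues(s["ee_rot"])[0][:,0],s["finger_gap"],s["force"])
print(proj([[.4846,-.3505,.0615],[.393,-.3335,.065]],c))
E
```

```text
7.275 [ 0.38625525 -0.34199941  0.23506169] [-0.17588301 -0.98440319  0.00394087] 0.05016494795139744 [ 0.11267146 -0.37623661  0.36309205]
[[302.91412046 114.93649637]
 [303.12615649 223.18087625]]
```

View pics/w6.png

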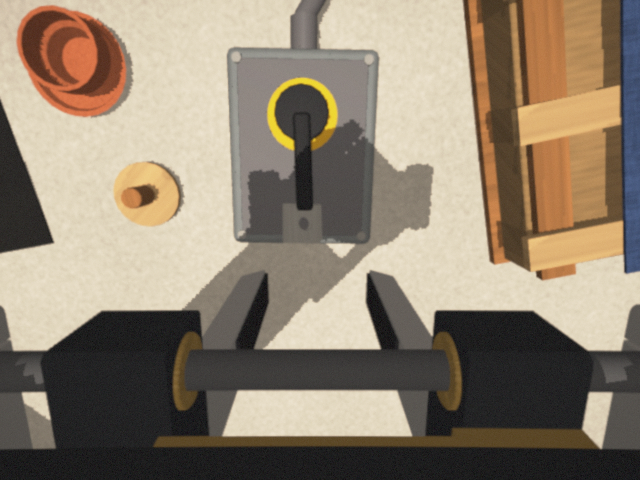

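```bash
python3 - <<'E'
from h import *
c=calibration("wrist"); snap("wrist","w7",(220,40,390,250),3)
snap("wrist","w8",(270,190,340,250),9)
E
```

```text
(no output)
```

View pics/w7.png

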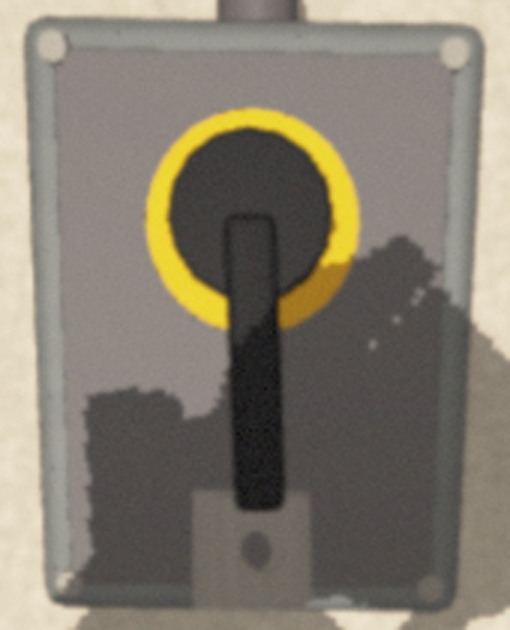

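View pics/w8.png

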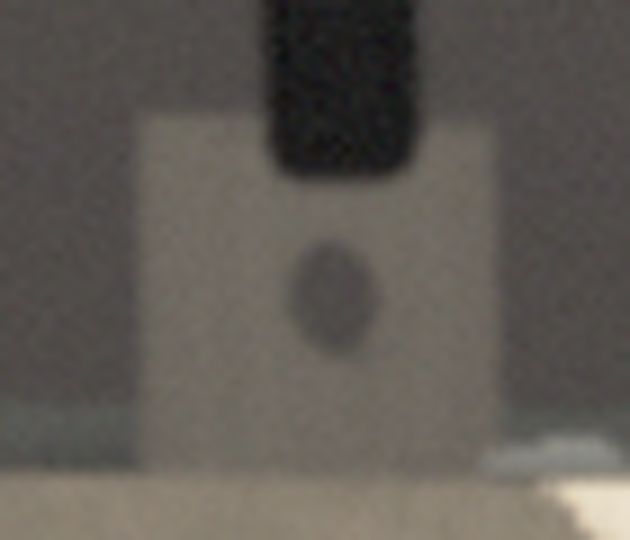

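```bash
python3 - <<'E'
from h import *
c=calibration("wrist")
w7=lambda u,v:[(u+.5)/3-.5+220,(v+.5)/3-.5+40]
w8=lambda u,v:[(u+.5)/9-.5+270,(v+.5)/9-.5+190]
sc=ray([w7(50,47),w7(455,53),w7(62,585),w7(430,587)],c,.060)
d=sc[:2].mean(0)-sc[2:].mean(0); print(sc.round(4)); print("box dir -x",np.degrees(np.arctan2(-d[1],-d[0])), "side", [np.degrees(np.arctan2(*(sc[j]-sc[i])[1::-1])) for i,j in((0,2),(1,3))])
print("cross", [np.degrees(np.arctan2(*(sc[j]-sc[i])[1::-1])) for i,j in((0,1),(2,3))])
h=ray(w7(253,220),c,.0615)[0];print("hinge",h)
L=ray([w7(226,220),w7(275,220),w7(236,495),w7(284,495)],c,.091)
a=L[:2].mean(0);b=L[2:].mean(0);print("lever dir",np.degrees(np.arctan2(*(b-a)[1::-1])),a,b, [np.degrees(np.arctan2(*(L[j]-L[i])[1::-1])) for i,j in((0,2),(1,3))])
hole=ray(w8(333,298),c,.066)[0]; print("hole",hole,np.linalg.norm(hole[:2]-h[:2]),np.degrees(np.arctan2(*(hole-h)[1::-1])))
e=ray([w8(290,298),w8(377,298),w8(333,240),w8(333,357)],c,.066);print("hole w,h",np.linalg.norm(e[0]-e[1]),np.linalg.norm(e[2]-e[3]))
p=ray([w8(140,290),w8(500,290)],c,.066);print("plate",p.mean(0),np.linalg.norm(p[0]-p[1]),np.degrees(np.arctan2(*(p.mean(0)-h)[1::-1])))
E
```

```text
[[ 0.537  -0.3017  0.06  ]
 [ 0.5164 -0.4089  0.06  ]
 [ 0.3917 -0.2714  0.06  ]
 [ 0.3716 -0.3808  0.06  ]]
box dir -x 168.61569624749936 side [np.float64(168.2064695283112), np.float64(169.02732523387144)]
cross [np.float64(-100.8621841226524), np.float64(-100.42595855408806)]
hinge [ 0.48412639 -0.34746229  0.0615    ]
lever dir 171.4527992864938 [ 0.48130857 -0.34732547  0.091     ] [ 0.41220299 -0.33693937  0.091     ] [np.float64(171.25273231907053), np.float64(171.65282090876988)]
hole [ 0.39313103 -0.3328801   0.066     ] 0.0921563678279343 170.89564050289712
hole w,h 0.008540571450693969 0.011676752613991393
plate [ 0.39413804 -0.33177077  0.066     ] 0.035317334368369514 170.1086232096543
```

>>> {"op": "play_rows", "data": {"moves": [[[0.04,0.001,0],0,0.05],[[0.04,0.001,-0.06],0,0.05],[[0.04,0.001,-0.12],0,0.05],[[0.04,0.001,-0.142],0,0.05],[[0.04,0.001,-0.142],0,0.005]]}}

```text
clock: 8.0
tool_pos: [0.4246, -0.3372, 0.0862]
ee_rot: [-2.019, 2.407, 0.013]
force: [0.7, -0.6, 0.3]
finger_gap: 0.043
```

>>> {"op": "play_rows", "data": {"moves": [[[0,0,0],0,0.005],[[0,0,0],0,0.005],[[0,0,0],0,0.005],[[0,0.0015,0],-1.5,0.005],[[0,0.0025,0],-2,0.005]]}}

```text
clock: 8.62
tool_pos: [0.427, -0.3379, 0.0916]
ee_rot: [-1.975, 2.443, -0.005]
force: [2.5, -0.5, 3.6]
finger_gap: 0.0141
```

>>> {"op": "play_rows", "data": {"moves": [[[0,0,0],0,0.005],[[0,0,0],0,0.005],[[0,0,0],0,0.05],[[0,0,0],0,0.05],[[0,0,0],0,0.05]]}}

```text
clock: 9.25
tool_pos: [0.4255, -0.3368, 0.0898]
ee_rot: [1.976, -2.443, -0.003]
force: [-0.0, -0.6, 0.5]
finger_gap: 0.0411
```

>>> {"op": "play_rows", "data": {"moves": [[[0,0,0.05],0,0.05],[[0,0,0.1],0,0.05],[[-0.04,0,0.14],0,0.05],[[-0.04,0,0.14],0,0.05],[[-0.04,0,0.14],0,0.05]]}}

```text
clock: 9.88
tool_pos: [0.3858, -0.3367, 0.2292]
ee_rot: [-1.975, 2.443, 0.003]
force: [0.2, -0.0, -1.1]
finger_gap: 0.0499
```

```bash
python3 - <<'E'
from h import *
camera("top")
s=state();print(s["clock"],s["tool_pos"],cv2.Rodrigues(s["ee_rot"])[0][:,0],s["finger_gap"],s["force"])
c=calibration("wrist"); snap("wrist","w9",(220,40,390,250),3)
snap("wrist","w10",(270,190,340,250),9)
E
```

```text
9.925 [ 0.38582962 -0.33644566  0.2285623 ] [-0.20887004 -0.97794082 -0.00225006] 0.050274481860233956 [-0.30335019 -0.47201904 -0.26432167]
```

View pics/w9.png

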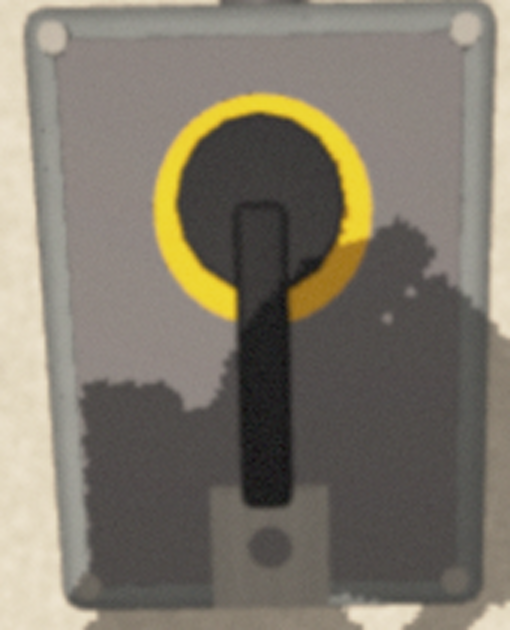

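View pics/w10.png

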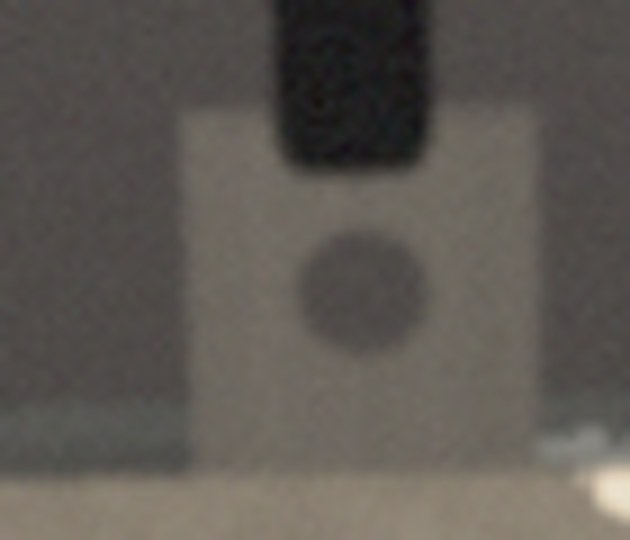

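The hole now shows as a full circle, so the padlock holes line up. Next is the starter.

>>> {"op": "play_rows", "data": {"moves": [[[0.04,0.038,0],3,0.09],[[0.08,0.076,0],6,0.09],[[0.12,0.114,0],9,0.09],[[0.155,0.148,0],12,0.09],[[0.187,0.178,0],12,0.09]], "squeeze": 15}}

```text
clock: 10.65
tool_pos: [0.5741, -0.1571, 0.2286]
ee_rot: [2.221, -2.22, -0.004]
force: [0.0, 0.1, 0.8]
finger_gap: 0.0899
```

```bash
cat > look.py <<'E'
from h import *
import sys
def settle():
    for i in range(12):
        a=state()["tool_pos"]; camera("top"); b=state()["tool_pos"]
        if np.linalg.norm(a-b)<4e-4: break
def look(name,tag,z0,groups=[POT]):
    settle(); s=state(); c=calibration("wrist"); im=snap("wrist",tag)
    x=cv2.Rodrigues(s["ee_rot"])[0][:,0]
    print("t",s["clock"],"tcp",s["tool_pos"].round(4),"jaw",round(float(np.degrees(np.arctan2(x[1],x[0]))),1))
    for d in trace("wrist",name):
        R=d["region"]
        if R.sum()<200: continue
        v,u=np.nonzero(R); p0=ray([u.mean(),v.mean()],c,z0+.03)[0]
        p,q=fit(R,p0[0],p0[1],z0,groups,c)
        print(name,round(d["p"],2),R.sum(),[round(u.mean()),round(v.mean())],p.round(4),round(q,3),"from tcp",(p-s["tool_pos"][:2]).round(4))
if __name__=="__main__":
    look(sys.argv[1],sys.argv[2],float(sys.argv[3]),[LID,KNOB] if sys.argv[1]=="lid" else [POT])
E
python3 look.py starter w11 .006
```

```text
t 11.05 tcp [ 0.5724 -0.16    0.2301] jaw -90.1
starter 0.62 3877 [312, 223] [ 0.5734 -0.1555] 0.966 from tcp [0.001  0.0046]
```

View pics/w11.png

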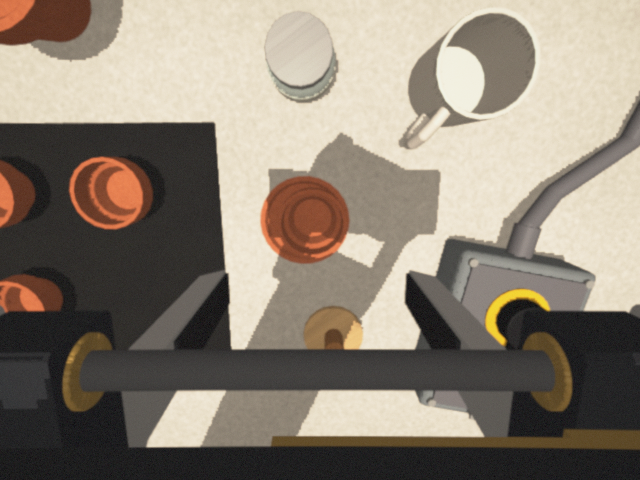

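```bash
python3 - <<'E'
from h import *
c=calibration("wrist"); im=snap("wrist","w12")
R=trace("wrist","starter")[0]["region"]
s=sil(.5734,-.1555,.006,[POT],c,1)
o=im.copy()
for m,col in((R.astype(np.uint8),(0,255,0)),((s>.5).astype(np.uint8),(0,0,255))):
    k,_=cv2.findContours(m,0,2);cv2.drawContours(o,k,-1,col,1)
a=np.hstack([im[160:280,250:360],o[160:280,250:360]]);cv2.imwrite("pics/w13.png",cv2.resize(a,None,fx=3.5,fy=3.5)[:,:,::-1])
E
```

```text
(no output)
```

View pics/w13.png

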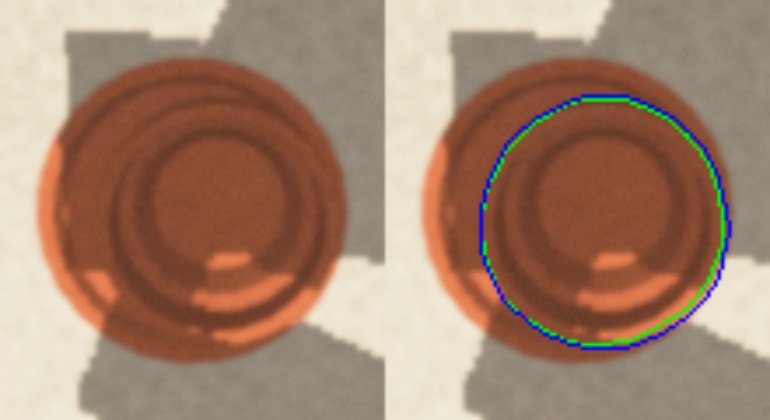

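>>> {"op": "play_rows", "data": {"moves": [[[0.007,0.048,0],0,0.09],[[0.014,0.096,0],0,0.09],[[0.021,0.144,0],0,0.09],[[0.0285,0.19,0],0,0.09],[[0.0285,0.19,0],0,0.09]]}}

```text
clock: 11.88
tool_pos: [0.6016, 0.033, 0.2306]
ee_rot: [-2.224, 2.218, -0.0]
force: [-0.1, -0.5, 0.0]
finger_gap: 0.0897
```

```bash
python3 look.py pot1 w14 .003
```

```text
t 12.075 tcp [0.6015 0.0295 0.2305] jaw -90.1
pot1 0.97 1037 [227, 332] [0.4787 0.1121] 0.287 from tcp [-0.1228  0.0825]
pot1 0.77 3797 [313, 223] [0.6016 0.0332] 0.964 from tcp [0.     0.0037]
pot1 0.63 4814 [61, 222] [0.6019 0.2726] 0.974 from tcp [0.0004 0.2431]
```

View pics/w14.png

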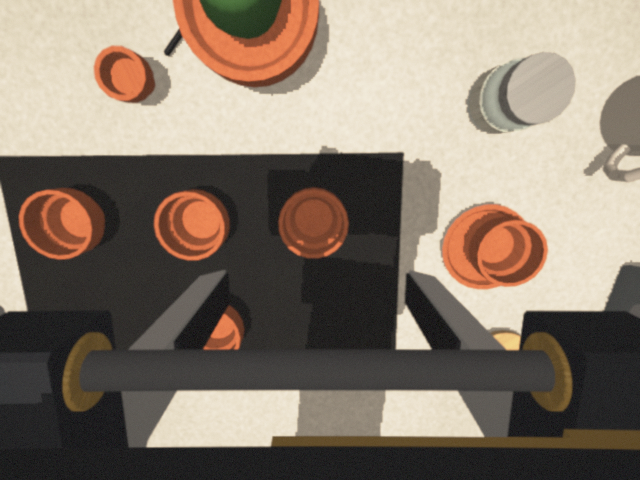

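>>> {"op": "play_rows", "data": {"moves": [[[0,0.001,-0.05],0,0.09],[[0,0.001,-0.1],0,0.09],[[0,0.001,-0.14],0,0.09],[[0,0.001,-0.17],0,0.09],[[0,0.001,-0.182],0,0.09]]}}

```text
clock: 12.8
tool_pos: [0.6003, 0.031, 0.0465]
ee_rot: [2.217, -2.223, -0.004]
force: [-0.0, -0.1, 0.9]
finger_gap: 0.09
```

>>> {"op": "play_rows", "data": {"moves": [[[0,0,0],0,0.05],[[0,0,0],0,0.05],[[0,0,0],0,0.05],[[0,0,0],0,0.05],[[0,0,0],0,0.05]]}}

```text
clock: 13.42
tool_pos: [0.6028, 0.0317, 0.0501]
ee_rot: [-2.219, 2.221, -0.004]
force: [-2.0, 1.1, 6.4]
finger_gap: 0.0664
```

```bash
python3 look.py pot1 w15 .003
```

```text
t 13.475 tcp [0.6029 0.0316 0.0502] jaw -90.1
pot1 0.9 14374 [316, 291] [0.6018 0.0315] 0.919 from tcp [-0.001  -0.0001]
pot1 0.69 11713 [71, 277] [0.6005 0.1497] 0.659 from tcp [-0.0023  0.1181]
```

View pics/w15.png

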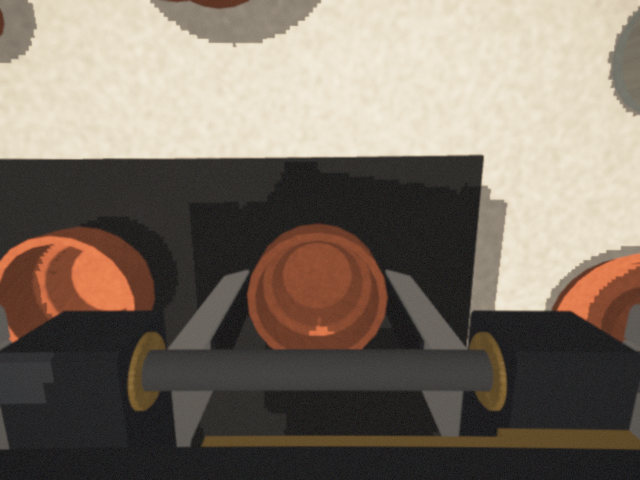

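>>> {"op": "play_rows", "data": {"moves": [[[0,0,0.03],0,0.05],[[0,0,0.07],0,0.05],[[-0.002,-0.013,0.11],0,0.05],[[-0.009,-0.06,0.12],0,0.05],[[-0.016,-0.107,0.12],0,0.05]]}}

```text
clock: 14.2
tool_pos: [0.5859, -0.0762, 0.1699]
ee_rot: [-2.221, 2.22, -0.004]
force: [0.3, 0.5, -1.8]
finger_gap: 0.0666
```

>>> {"op": "play_rows", "data": {"moves": [[[-0.006,-0.045,0],0,0.05],[[-0.0125,-0.0815,0],0,0.05],[[-0.0125,-0.0815,-0.02],0,0.05],[[-0.0125,-0.0815,-0.04],0,0.05],[[-0.0125,-0.0815,-0.05],0,0.05]]}}

```text
clock: 14.82
tool_pos: [0.5718, -0.1549, 0.1156]
ee_rot: [2.221, -2.22, -0.007]
force: [-0.1, -0.2, -2.0]
finger_gap: 0.0667
```

```bash
python3 - <<'E'
from look import *
settle();s=state();print(s["clock"],s["tool_pos"],s["finger_gap"],s["force"]);snap("wrist","w16")
E
```

```text
15.125 [ 0.57371135 -0.15653591  0.11921405] 0.06617114704000301 [-0.00697339  1.21904596 -0.43377828]
```

View pics/w16.png

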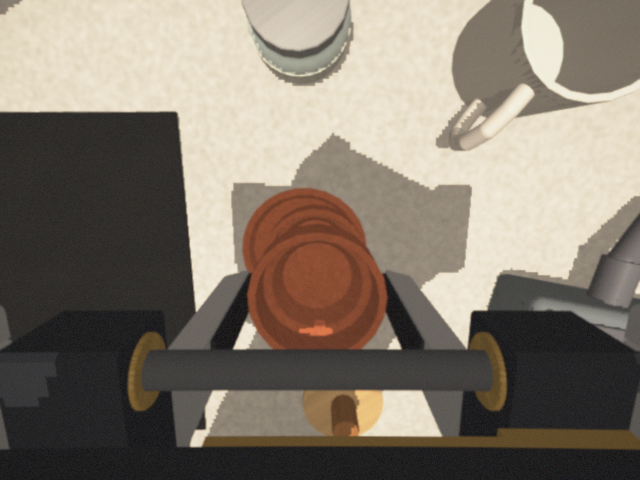

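>>> {"op": "play_rows", "data": {"moves": [[[0,-0.0005,-0.015],0,0.05],[[0,-0.0005,-0.025],0,0.05],[[0,-0.0005,-0.033],0,0.05],[[0,-0.0005,-0.04],0,0.05],[[0,-0.0005,-0.044],0,0.05]]}}

```text
clock: 15.8
tool_pos: [0.5734, -0.157, 0.0751]
ee_rot: [-2.22, 2.222, 0.001]
force: [-5.5, 3.2, 17.8]
finger_gap: 0.0663
```

```bash
python3 - <<'E'
from look import *
settle();s=state();print(s["clock"],s["tool_pos"],s["finger_gap"],s["force"],s["moment"]);snap("wrist","w17")
snap("scene","s17",(150,180,290,280),5)
E
```

```text
15.85 [ 0.57351929 -0.15707236  0.07527842] 0.06592206781714925 [0.70299799 0.69086249 0.07337553] [ 0.04012288  0.05384162 -0.01493624]
```

View pics/s17.png

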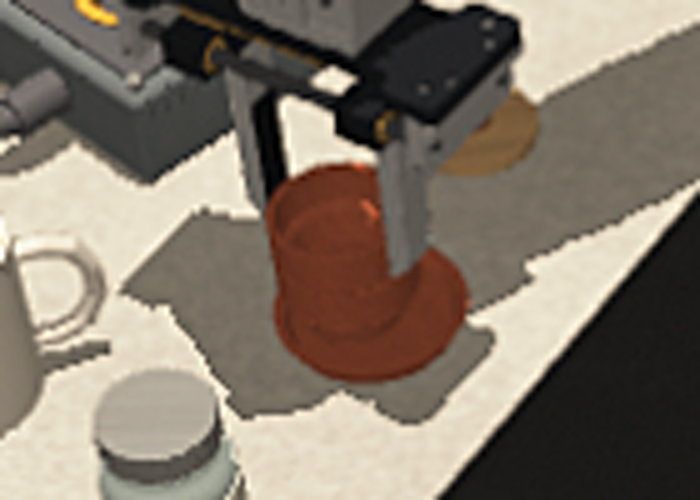

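>>> {"op": "play_rows", "data": {"moves": [[[0,0,0],0,0.08],[[0,0,0],0,0.09],[[0,0,0.05],0,0.09],[[0,0,0.1],0,0.09],[[0,0,0.155],0,0.09]]}}

```text
clock: 16.58
tool_pos: [0.5726, -0.1571, 0.2304]
ee_rot: [2.22, -2.222, -0.002]
force: [0.9, -0.7, 0.1]
finger_gap: 0.0897
```

```bash
python3 look.py starter w18 .028; python3 - <<'E'
from h import *
im=cv2.imread("pics/w18.png"); cv2.imwrite("pics/w18b.png",cv2.resize(im[140:300,230:400],None,fx=3.5,fy=3.5))
snap("scene","s18",(150,180,290,280),5)
E
```

```text
t 16.975 tcp [ 0.5721 -0.1568  0.2272] jaw -90.1
starter 0.72 985 [517, 319] [ 0.4802 -0.3376] 0.207 from tcp [-0.0919 -0.1808]
```

View pics/w18b.png

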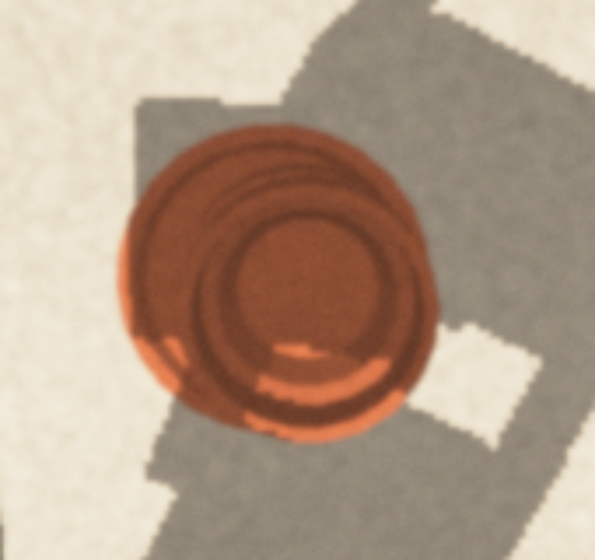

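View pics/s18.png

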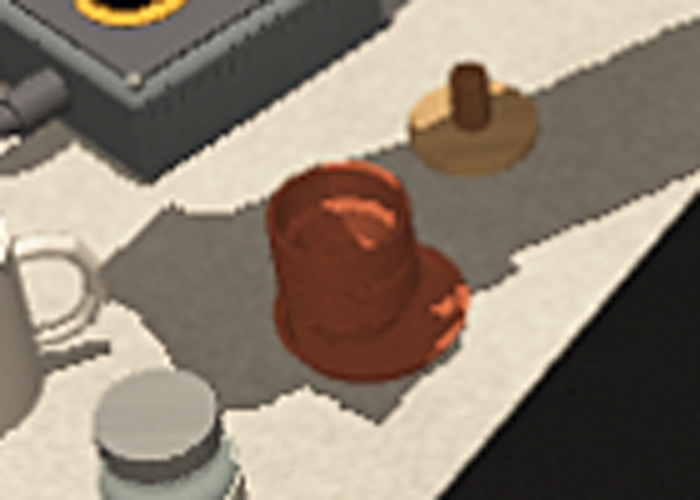

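>>> {"op": "play_rows", "data": {"moves": [[[0.005,0.061,0],0,0.09],[[0.011,0.122,0],0,0.09],[[0.016,0.183,0],0,0.09],[[0.022,0.244,0],0,0.09],[[0.028,0.304,0],0,0.09]]}}

```text
clock: 17.75
tool_pos: [0.6009, 0.1488, 0.229]
ee_rot: [2.22, -2.222, -0.0]
force: [0.2, -0.5, 0.5]
finger_gap: 0.0903
```

```bash
python3 look.py pot2 w19 .003
```

```text
t 18.15 tcp [0.6011 0.1453 0.2293] jaw -90.2
pot2 0.75 4250 [183, 223] [0.6012 0.2728] 0.976 from tcp [0.     0.1275]
pot2 0.64 3970 [312, 225] [0.6    0.1499] 0.982 from tcp [-0.0012  0.0046]
pot2 0.58 2613 [321, 327] [0.4854 0.1412] 0.73 from tcp [-0.1157 -0.0041]
pot2 0.57 1871 [625, 257] [ 0.5631 -0.1785] 0.917 from tcp [-0.0381 -0.3238]
```

View pics/w19.png

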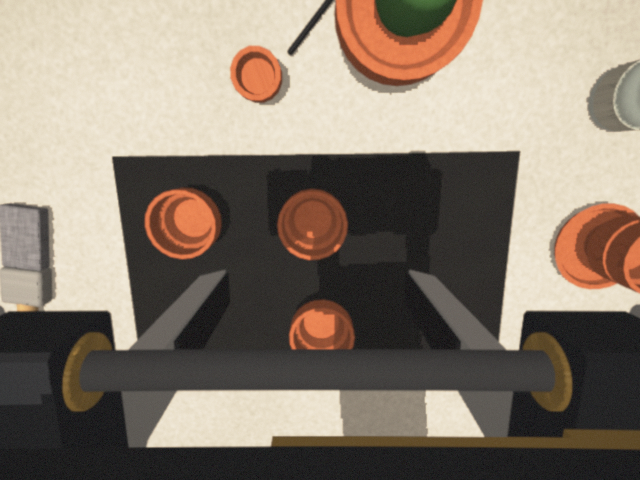

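>>> {"op": "play_rows", "data": {"moves": [[[-0.0015,0.003,-0.05],0,0.09],[[-0.0015,0.003,-0.1],0,0.09],[[-0.0015,0.003,-0.14],0,0.09],[[-0.0015,0.003,-0.17],0,0.09],[[-0.0015,0.003,-0.181],0,0.09]]}}

```text
clock: 18.88
tool_pos: [0.5983, 0.1489, 0.0464]
ee_rot: [2.217, -2.222, -0.004]
force: [-0.3, 0.0, 0.8]
finger_gap: 0.09
```

>>> {"op": "play_rows", "data": {"moves": [[[0,0,0],0,0.05],[[0,0,0],0,0.05],[[0,0,0],0,0.05],[[0,0,0],0,0.05],[[0,0,0],0,0.05]]}}

```text
clock: 19.5
tool_pos: [0.6007, 0.1498, 0.0501]
ee_rot: [-2.219, 2.221, -0.003]
force: [-0.4, -0.0, 6.4]
finger_gap: 0.0647
```

```bash
python3 look.py pot1 w20 .003; python3 -c "
from h import *
print(state()['finger_gap'],state()['force'])"
```

```text
t 19.55 tcp [0.6007 0.1498 0.0501] jaw -90.1
pot1 0.91 12327 [64, 274] [0.6024 0.2734] 0.729 from tcp [0.0016 0.1236]
pot1 0.76 14387 [317, 290] [0.6006 0.1496] 0.919 from tcp [-0.0002 -0.0003]
pot1 0.75 1127 [331, 427] [0.4843 0.1409] 0.193 from tcp [-0.1164 -0.009 ]
0.0644739885289716 [ 0.12001265 -1.31250094  5.05750203]
```

>>> {"op": "play_rows", "data": {"moves": [[[0,0,0.03],0,0.05],[[0,0,0.08],0,0.05],[[-0.002,-0.02,0.12],0,0.05],[[-0.007,-0.07,0.12],0,0.05],[[-0.011,-0.12,0.12],0,0.05]]}}

```text
clock: 20.27
tool_pos: [0.5884, 0.0289, 0.1691]
ee_rot: [-2.221, 2.221, -0.001]
force: [0.8, -0.0, -1.3]
finger_gap: 0.065
```

>>> {"op": "play_rows", "data": {"moves": [[[-0.004,-0.05,0],0,0.05],[[-0.008,-0.1,0],0,0.05],[[-0.013,-0.15,0],0,0.05],[[-0.017,-0.187,0],0,0.05],[[-0.017,-0.187,-0.03],0,0.05]]}}

```text
clock: 20.9
tool_pos: [0.573, -0.1606, 0.1407]
ee_rot: [-2.215, 2.225, -0.009]
force: [0.7, 0.5, -0.7]
finger_gap: 0.0643
```

```bash
python3 - <<'E'
from look import *
settle();s=state();print(s["clock"],s["tool_pos"],s["finger_gap"],s["force"]);snap("wrist","w21")
E
```

```text
21.25 [ 0.57230562 -0.15695671  0.13967771] 0.0646053662650705 [ 0.05403534  0.47436021 -1.92526894]
```

View pics/w21.png

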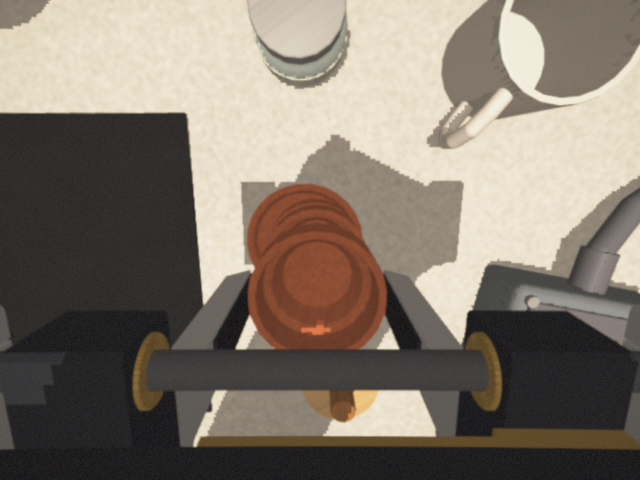

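Position is good (0.5723, -0.157, 0.1397). The target height is 0.097, so I descend 0.043.

>>> {"op": "play_rows", "data": {"moves": [[[0.0005,0,-0.015],0,0.05],[[0.0005,0,-0.025],0,0.05],[[0.0005,0,-0.033],0,0.05],[[0.0005,0,-0.039],0,0.05],[[0.0005,0,-0.043],0,0.05]]}}

```text
clock: 21.92
tool_pos: [0.5728, -0.1574, 0.0971]
ee_rot: [-2.22, 2.222, -0.0]
force: [-6.0, 2.7, 19.5]
finger_gap: 0.0647
```

```bash
python3 - <<'E'
from look import *
settle();s=state();print(s["clock"],s["tool_pos"],s["finger_gap"],s["force"],s["moment"])
E
```

```text
21.975 [ 0.5729108  -0.15748234  0.09725156] 0.0647776411348791 [-3.03460972  2.0089018   6.33939107] [0.43417126 0.60091339 0.03863596]
```

>>> {"op": "play_rows", "data": {"moves": [[[0,0,0],0,0.08],[[0,0,0],0,0.09],[[0,0,0.04],0,0.09],[[0,0,0.085],0,0.09],[[0,0,0.133],0,0.09]]}}

```text
clock: 22.6
tool_pos: [0.5717, -0.1571, 0.2292]
ee_rot: [2.22, -2.222, -0.002]
force: [0.4, -0.3, 0.2]
finger_gap: 0.0901
```

```bash
python3 - <<'E'
from look import *
settle();s=state();print(s["clock"],s["tool_pos"])
snap("wrist","w22",(200,120,440,300),3)
snap("scene","s22",(150,160,310,280),5)
c=calibration("scene")
for z in(.006,.028,.05): print(z,proj([[.5725+.033*np.cos(a),-.1575+.033*np.sin(a),z+.042] for a in A],c).mean(0))
E
```

```text
22.95 [ 0.57112794 -0.15680016  0.22632203]
0.006 [218.78085819 228.84275421]
0.028 [217.76513007 221.86379964]
0.05 [216.72748671 214.71113902]
```

View pics/w22.png

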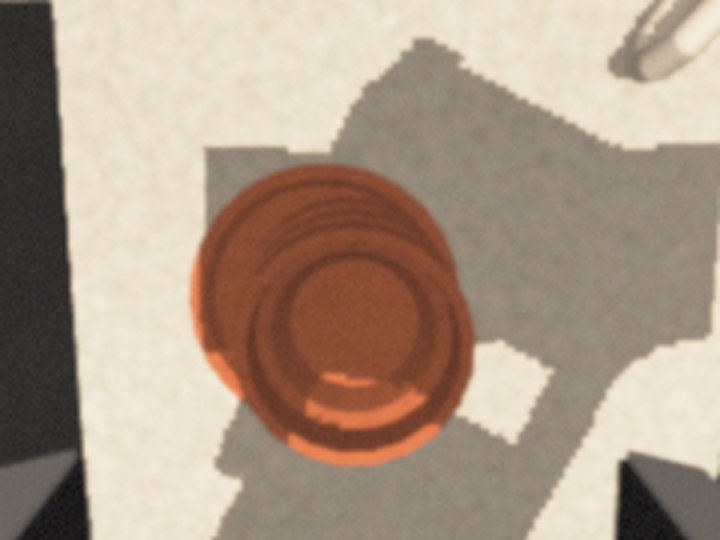

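View pics/s22.png

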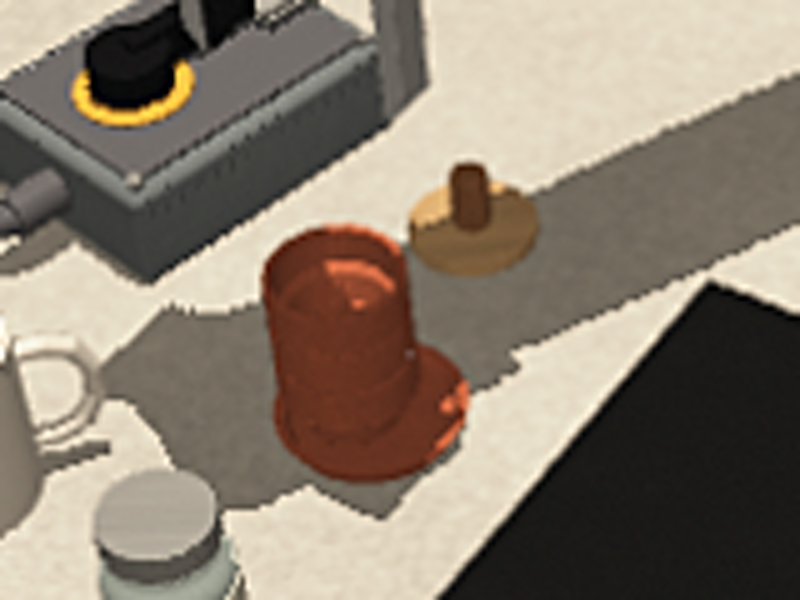

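>>> {"op": "play_rows", "data": {"moves": [[[0.003,0.05,0],0,0.09],[[0.007,0.1,0],0,0.09],[[0.01,0.15,0],0,0.09],[[0.014,0.2,0],0,0.09],[[0.018,0.25,0],0,0.09]]}}

```text
clock: 23.68
tool_pos: [0.5896, 0.0944, 0.2274]
ee_rot: [2.219, -2.222, -0.002]
force: [-0.0, 0.3, -0.8]
finger_gap: 0.09
```

>>> {"op": "play_rows", "data": {"moves": [[[0.004,0.05,0],0,0.09],[[0.008,0.1,0],0,0.09],[[0.012,0.15,0],0,0.09],[[0.012,0.178,0],0,0.09],[[0.012,0.178,0],0,0.09]]}}

```text
clock: 24.3
tool_pos: [0.6013, 0.2723, 0.2271]
ee_rot: [2.222, -2.218, -0.002]
force: [-0.1, -0.8, 0.4]
finger_gap: 0.0898
```

```bash
python3 look.py pot3 w23 .003
```

```text
t 24.5 tcp [0.6021 0.2696 0.228 ] jaw -90.1
pot3 0.73 423 [417, 337] [0.4655 0.1777] 0.116 from tcp [-0.1366 -0.0919]
```

View pics/w23.png

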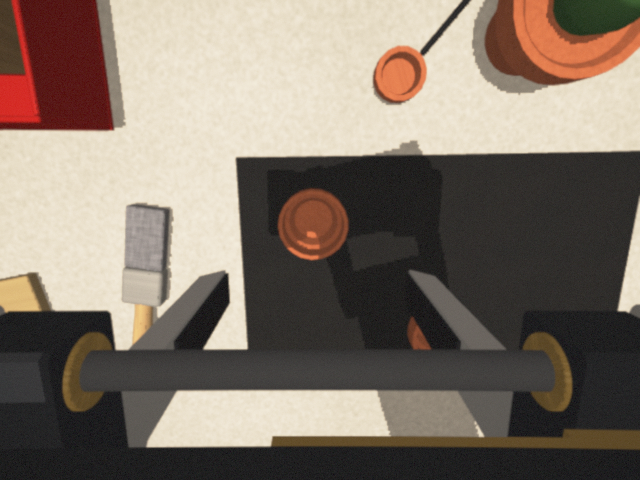

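>>> {"op": "play_rows", "data": {"moves": [[[-0.001,0.0025,-0.05],0,0.09],[[-0.001,0.0025,-0.1],0,0.09],[[-0.001,0.0025,-0.14],0,0.09],[[-0.001,0.0025,-0.17],0,0.09],[[-0.001,0.0025,-0.18],0,0.09]]}}

```text
clock: 25.22
tool_pos: [0.5999, 0.2722, 0.0462]
ee_rot: [2.217, -2.221, -0.003]
force: [-0.4, -0.0, 0.7]
finger_gap: 0.09
```

>>> {"op": "play_rows", "data": {"moves": [[[0,0,0],0,0.05],[[0,0,0],0,0.05],[[0,0,0],0,0.05],[[0,0,0],0,0.05],[[0,0,0],0,0.05]]}}

```text
clock: 25.85
tool_pos: [0.6022, 0.2735, 0.0502]
ee_rot: [-2.219, 2.221, -0.002]
force: [0.1, -0.9, 5.4]
finger_gap: 0.064
```

```bash
python3 look.py pot1 w24 .003; python3 -c "
from h import *
print(state()['finger_gap'],state()['force'])"
```

```text
t 25.9 tcp [0.6022 0.2735 0.0502] jaw -90.1
pot1 0.8 14225 [317, 290] [0.6018 0.273 ] 0.91 from tcp [-0.0004 -0.0005]
pot1 0.15 4196 [26, 291] [0.5986 0.4454] 0.767 from tcp [-0.0036  0.1719]
0.0645188482359749 [-1.24374141 -0.67938036  5.62743802]
```

>>> {"op": "play_rows", "data": {"moves": [[[0,0,0.03],0,0.05],[[0,0,0.08],0,0.05],[[-0.002,-0.03,0.13],0,0.05],[[-0.005,-0.08,0.13],0,0.05],[[-0.009,-0.13,0.13],0,0.05]]}}

```text
clock: 26.62
tool_pos: [0.592, 0.1423, 0.1793]
ee_rot: [-2.221, 2.221, -0.002]
force: [1.3, -0.2, -1.2]
finger_gap: 0.0645
```

>>> {"op": "play_rows", "data": {"moves": [[[-0.003,-0.05,0],0,0.05],[[-0.006,-0.1,0],0,0.05],[[-0.009,-0.15,0],0,0.05],[[-0.013,-0.2,0],0,0.05],[[-0.017,-0.25,0],0,0.05]]}}

```text
clock: 27.25
tool_pos: [0.5745, -0.1081, 0.1782]
ee_rot: [-2.22, 2.222, 0.001]
force: [0.2, 0.6, -0.3]
finger_gap: 0.0644
```

>>> {"op": "play_rows", "data": {"moves": [[[-0.003,-0.05,0],0,0.05],[[-0.003,-0.05,0],0,0.05],[[-0.003,-0.05,-0.01],0,0.05],[[-0.003,-0.05,-0.02],0,0.05],[[-0.003,-0.05,-0.02],0,0.05]]}}

```text
clock: 27.88
tool_pos: [0.5712, -0.1552, 0.1566]
ee_rot: [2.221, -2.22, -0.005]
force: [-0.4, 0.5, 0.0]
finger_gap: 0.0641
```

```bash
python3 - <<'E'
from look import *
settle();s=state();print(s["clock"],s["tool_pos"],s["finger_gap"],s["force"]);snap("wrist","w25")
E
```

```text
28.075 [ 0.57236964 -0.15636432  0.1587718 ] 0.06447060433698978 [ 0.0799254  -0.22936515 -0.30565365]
```

View pics/w25.png

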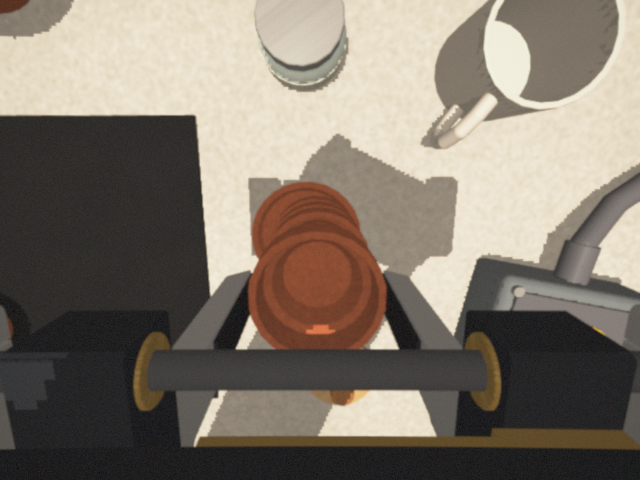

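>>> {"op": "play_rows", "data": {"moves": [[[0.0005,-0.0007,-0.013],0,0.05],[[0.0005,-0.0007,-0.023],0,0.05],[[0.0005,-0.0007,-0.031],0,0.05],[[0.0005,-0.0007,-0.037],0,0.05],[[0.0005,-0.0007,-0.04],0,0.05]]}}

```text
clock: 28.75
tool_pos: [0.5729, -0.1574, 0.1192]
ee_rot: [-2.22, 2.222, 0.0]
force: [-3.2, 2.1, 12.8]
finger_gap: 0.0645
```

```bash
python3 - <<'E'
from look import *
settle();s=state();print(s["clock"],s["tool_pos"],s["finger_gap"],s["force"],s["moment"])
E
```

```text
28.8 [ 0.57300481 -0.15747249  0.11934181] 0.06408206667686499 [-0.0145369  -0.60952576 -0.41194316] [ 0.03715894 -0.03409123  0.04245745]
```

>>> {"op": "play_rows", "data": {"moves": [[[0,0,0],0,0.08],[[0,0,0],0,0.09],[[0,0,0.04],0,0.09],[[0,0,0.08],0,0.09],[[0,0,0.111],0,0.09]]}}

```text
clock: 29.42
tool_pos: [0.5729, -0.1576, 0.2313]
ee_rot: [-2.22, 2.222, -0.003]
force: [0.4, -0.3, 0.1]
finger_gap: 0.0899
```

>>> {"op": "play_rows", "data": {"moves": [[[-0.017,0.058,0],0,0.09],[[-0.034,0.116,0],0,0.09],[[-0.051,0.174,0],0,0.09],[[-0.068,0.232,0],0,0.09],[[-0.087,0.294,0],0,0.09]]}}

```text
clock: 30.05
tool_pos: [0.4855, 0.136, 0.2297]
ee_rot: [-2.219, 2.223, -0.001]
force: [0.3, -0.3, 0.4]
finger_gap: 0.0899
```

```bash
python3 look.py pot4 w26 .003;python3 -c "
from h import *
snap('scene','s26')"
```

```text
t 30.4 tcp [0.4868 0.1331 0.2295] jaw -90.2
pot4 0.9 3753 [308, 226] [0.4845 0.1411] 0.952 from tcp [-0.0023  0.008 ]
pot4 0.61 1307 [628, 131] [ 0.5717 -0.177 ] 0.851 from tcp [ 0.0849 -0.3101]
```

View pics/w26.png

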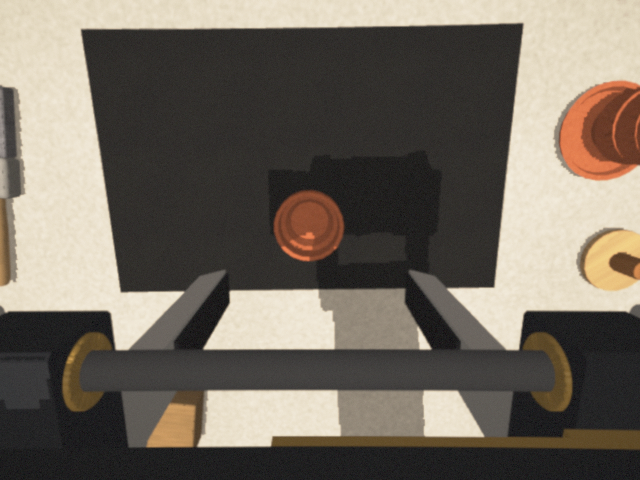

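View pics/s26.png

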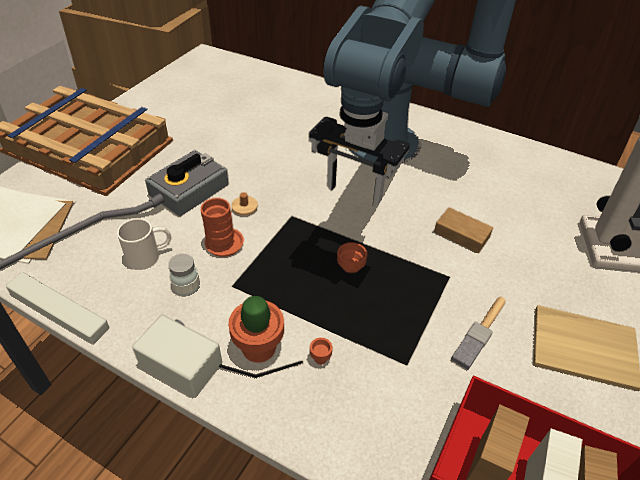

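>>> {"op": "play_rows", "data": {"moves": [[[-0.0025,0.006,-0.05],0,0.09],[[-0.0025,0.006,-0.1],0,0.09],[[-0.0025,0.006,-0.14],0,0.09],[[-0.0025,0.006,-0.17],0,0.09],[[-0.0025,0.006,-0.181],0,0.09]]}}

```text
clock: 31.18
tool_pos: [0.4827, 0.1395, 0.0466]
ee_rot: [2.217, -2.222, -0.004]
force: [0.6, -0.2, 1.2]
finger_gap: 0.0902
```

>>> {"op": "play_rows", "data": {"moves": [[[0,0,0],0,0.05],[[0,0,0],0,0.05],[[0,0,0],0,0.05],[[0,0,0],0,0.05],[[0,0,0],0,0.05]]}}

```text
clock: 31.8
tool_pos: [0.485, 0.1404, 0.0499]
ee_rot: [-2.219, 2.221, -0.003]
force: [-0.8, -0.6, 6.4]
finger_gap: 0.0662
```

```bash
python3 look.py pot1 w27 .003; python3 -c "
from h import *
print(state()['finger_gap'],state()['force'])"
```

```text
t 31.85 tcp [0.485  0.1404 0.0499] jaw -90.1
pot1 0.58 14401 [316, 289] [0.4851 0.14  ] 0.917 from tcp [ 0.0001 -0.0004]
0.06635020550089736 [ 0.19475217 -0.64896295  6.42621132]
```

>>> {"op": "play_rows", "data": {"moves": [[[0,0,0.03],0,0.05],[[0,0,0.08],0,0.05],[[0,0,0.13],0,0.05],[[0.014,-0.047,0.15],0,0.05],[[0.028,-0.095,0.15],0,0.05]]}}

```text
clock: 32.58
tool_pos: [0.5131, 0.0446, 0.2011]
ee_rot: [-2.22, 2.218, -0.006]
force: [0.6, -0.5, -0.9]
finger_gap: 0.0668
```

>>> {"op": "play_rows", "data": {"moves": [[[0.015,-0.05,0],0,0.05],[[0.03,-0.1,0],0,0.05],[[0.045,-0.15,0],0,0.05],[[0.06,-0.202,0],0,0.05],[[0.06,-0.202,-0.02],0,0.05]]}}

```text
clock: 33.2
tool_pos: [0.5731, -0.1602, 0.1796]
ee_rot: [-2.215, 2.227, -0.006]
force: [0.5, 0.3, -0.9]
finger_gap: 0.0666
```

```bash
python3 - <<'E'
from look import *
settle();s=state();print(s["clock"],s["tool_pos"],s["finger_gap"],s["force"]);snap("wrist","w28")
E
```

```text
33.6 [ 0.57199808 -0.15573325  0.17914986] 0.06647574985581566 [-0.68172211 -0.49158726 -0.92066414]
```

View pics/w28.png

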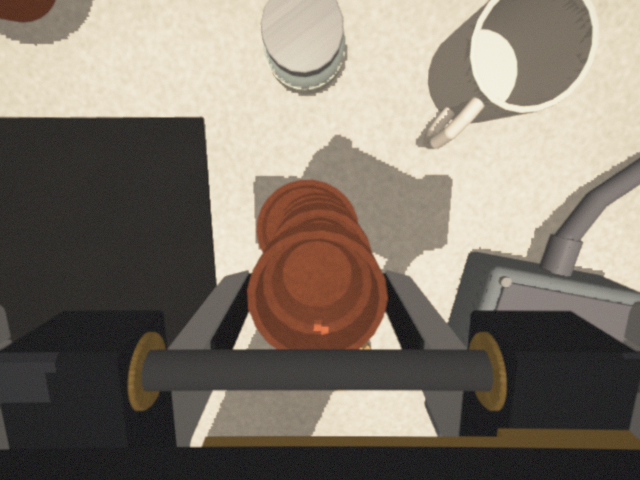

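Height is 0.1791 and the target is 0.1411, so I descend 0.038 with a small y correction.

>>> {"op": "play_rows", "data": {"moves": [[[0.001,-0.0015,-0.012],0,0.05],[[0.001,-0.0015,-0.022],0,0.05],[[0.001,-0.0015,-0.03],0,0.05],[[0.001,-0.0015,-0.035],0,0.05],[[0.001,-0.0015,-0.038],0,0.05]]}}

```text
clock: 34.28
tool_pos: [0.573, -0.1583, 0.1409]
ee_rot: [-2.22, 2.223, -0.0]
force: [-1.5, 1.9, 8.7]
finger_gap: 0.0667
```

```bash
python3 - <<'E'
from look import *
settle();s=state();print(s["clock"],s["tool_pos"],s["finger_gap"],s["force"],s["moment"])
E
```

```text
34.325 [ 0.57320513 -0.15825306  0.14108637] 0.06642490816450702 [-0.31712227  0.25815814 -0.9487332 ] [0.05336224 0.00768095 0.03988794]
```

>>> {"op": "play_rows", "data": {"moves": [[[0,0,0],0,0.08],[[0,0,0],0,0.09],[[0,0,0.04],0,0.09],[[0,0,0.09],0,0.09],[[-0.05,-0.008,0.09],0,0.09]]}}

```text
clock: 34.95
tool_pos: [0.5261, -0.1676, 0.2362]
ee_rot: [-2.22, 2.218, -0.017]
force: [-0.0, -0.3, 0.9]
finger_gap: 0.0903
```

>>> {"op": "play_rows", "data": {"moves": [[[-0.04,-0.007,0],0,0.06],[[-0.08,-0.014,0],0,0.06],[[-0.08,-0.014,0],0,0.06],[[-0.08,-0.014,0],0,0.06],[[-0.08,-0.014,0],0,0.06]]}}

```text
clock: 35.58
tool_pos: [0.4436, -0.1801, 0.2306]
ee_rot: [-2.221, 2.222, -0.0]
force: [0.5, 0.7, -0.4]
finger_gap: 0.0601
```

```bash
python3 look.py lid w29 0; python3 - <<'E'
from h import *
snap("scene","s29",(150,140,310,280),5)
c=calibration("top");camera("top")
for d in trace("top","lid")[:2]:
    print("top",d["p"],fit(d["region"],.443,-.178,0,[LID,KNOB],c))
E
```

```text
t 35.625 tcp [ 0.4435 -0.1801  0.2305] jaw -90.0
lid 0.77 3189 [314, 220] [ 0.4414 -0.1772] 0.97 from tcp [-0.0022  0.0029]
top 0.67 (array([ 0.44126175, -0.17436162]), np.float64(0.34794116020202637))
top 0.5 (array([ 0.443, -0.178]), np.float64(0.0))
```

View pics/w29.png

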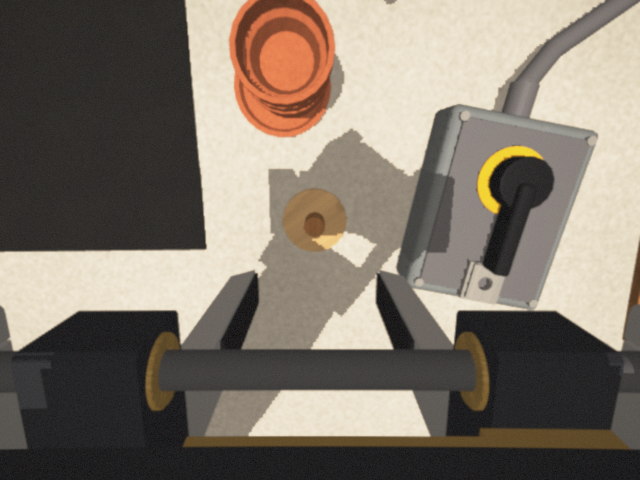

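View pics/s29.png

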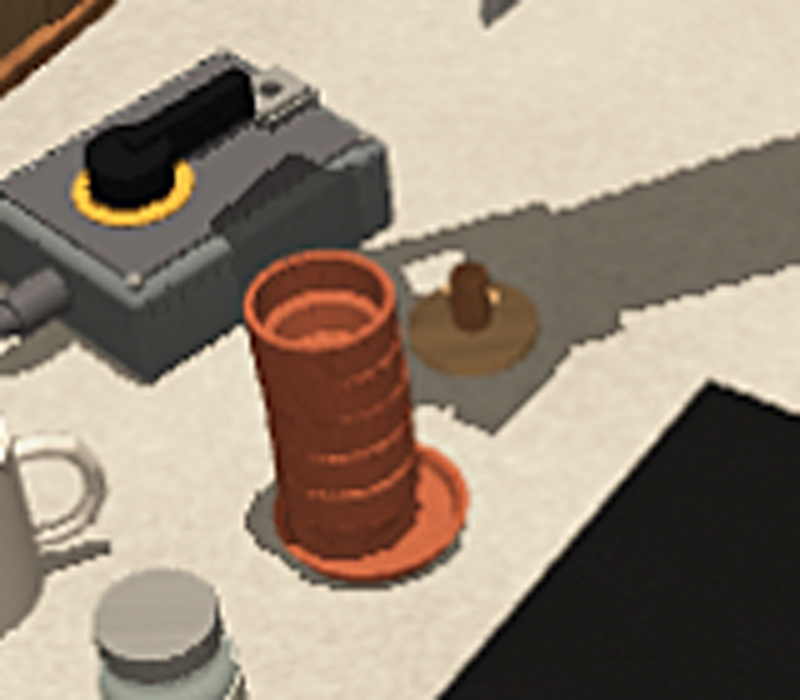

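>>> {"op": "play_rows", "data": {"moves": [[[-0.002,0.001,-0.05],0,0.06],[[-0.002,0.001,-0.1],0,0.06],[[-0.002,0.001,-0.14],0,0.06],[[-0.002,0.001,-0.175],0,0.06],[[-0.002,0.001,-0.187],0,0.06]]}}

```text
clock: 36.5
tool_pos: [0.4396, -0.1783, 0.0414]
ee_rot: [2.22, -2.222, -0.006]
force: [0.2, 0.2, -0.1]
finger_gap: 0.0603
```

>>> {"op": "play_rows", "data": {"moves": [[[0,0,0],0,0.01],[[0,0,0],0,0.01],[[0,0,0],0,0.01],[[0,0,0],0,0.01],[[0,0,0],0,0.01]]}}

```text
clock: 37.12
tool_pos: [0.4412, -0.1793, 0.0441]
ee_rot: [-2.22, 2.222, -0.001]
force: [-1.0, 0.1, 4.2]
finger_gap: 0.0198
```

```bash
python3 look.py lid w30 0; python3 -c "
from h import *
print(state()['finger_gap'],state()['force'],state()['tool_pos'])"
```

```text
t 37.175 tcp [ 0.4412 -0.1793  0.0441] jaw -90.1
lid 0.74 8163 [316, 268] [ 0.4413 -0.179 ] 0.695 from tcp [0.0002 0.0003]
0.019394603147145206 [-0.3516021   1.16446551  5.23766471] [ 0.44117984 -0.17932461  0.04408897]
```

View pics/w30.png

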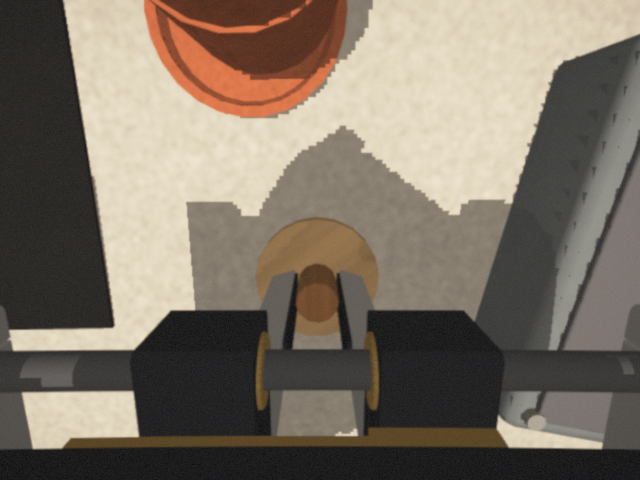

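>>> {"op": "play_rows", "data": {"moves": [[[0,0,0.04],0,0.01],[[0,0,0.09],0,0.01],[[0,0,0.14],0,0.01],[[0,0,0.17],0,0.01],[[0,0,0.17],0,0.01]]}}

```text
clock: 37.9
tool_pos: [0.4419, -0.18, 0.2156]
ee_rot: [-2.22, 2.222, -0.008]
force: [0.6, -0.0, -1.1]
finger_gap: 0.0196
```

>>> {"op": "play_rows", "data": {"moves": [[[0.04,0.007,0],0,0.01],[[0.08,0.014,0],0,0.01],[[0.115,0.02,0],0,0.01],[[0.132,0.0222,0],0,0.01],[[0.132,0.0222,0],0,0.01]]}}

```text
clock: 38.52
tool_pos: [0.5722, -0.1563, 0.2104]
ee_rot: [2.22, -2.221, -0.007]
force: [-1.4, -0.5, -0.1]
finger_gap: 0.0196
```

```bash
python3 - <<'E'
from look import *
settle();s=state();print(s["clock"],s["tool_pos"],s["finger_gap"],s["force"]);snap("wrist","w31");snap("scene","s31",(150,100,310,260),4)
E
```

```text
38.825 [ 0.57209053 -0.15708871  0.21323181] 0.020053384523408248 [ 0.19076055  0.31928597 -0.10141854]
```

View pics/w31.png

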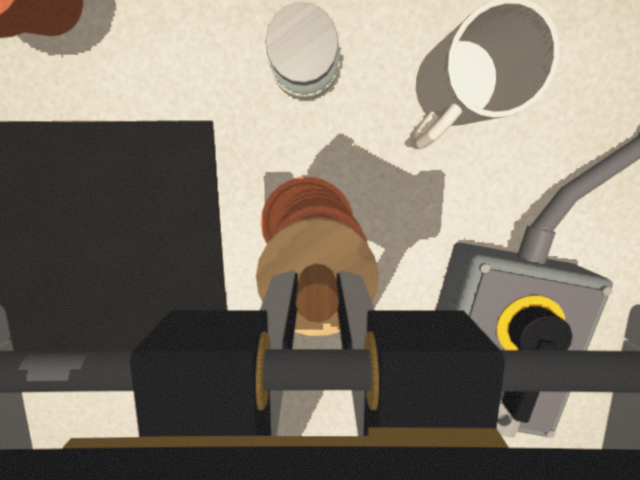

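View pics/s31.png

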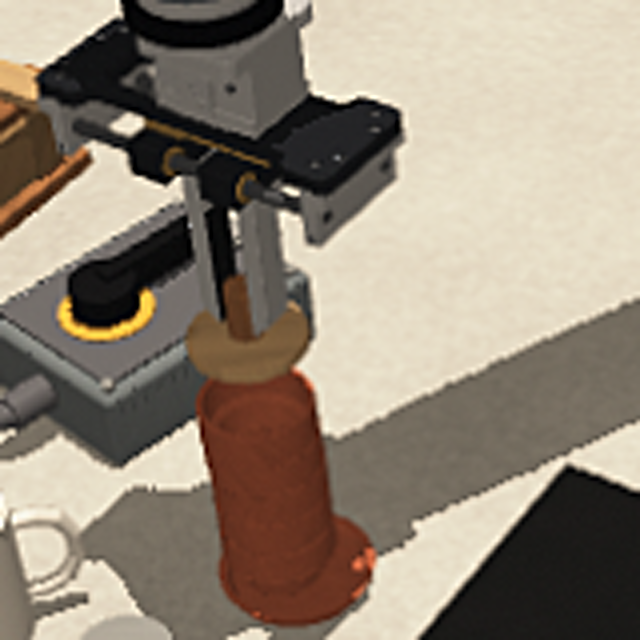

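>>> {"op": "play_rows", "data": {"moves": [[[0.0005,-0.0005,-0.012],0,0.01],[[0.0005,-0.0005,-0.022],0,0.01],[[0.0005,-0.0005,-0.03],0,0.01],[[0.0005,-0.0005,-0.036],0,0.01],[[0.0005,-0.0005,-0.039],0,0.01]]}}

```text
clock: 39.55
tool_pos: [0.5732, -0.1574, 0.174]
ee_rot: [2.22, -2.222, -0.001]
force: [-1.5, 0.8, 8.7]
finger_gap: 0.0197
```

```bash
python3 - <<'E'
from look import *
settle();s=state();print(s["clock"],s["tool_pos"],s["finger_gap"],s["force"],s["moment"]);snap("scene","s32",(150,100,310,260),4)
E
```

```text
39.65 [ 0.57344475 -0.15753401  0.17455657] 0.019450073860466932 [-0.04815885 -0.01335064 -0.61777437] [ 0.00681352 -0.00932057  0.02089898]
```

View pics/s32.png

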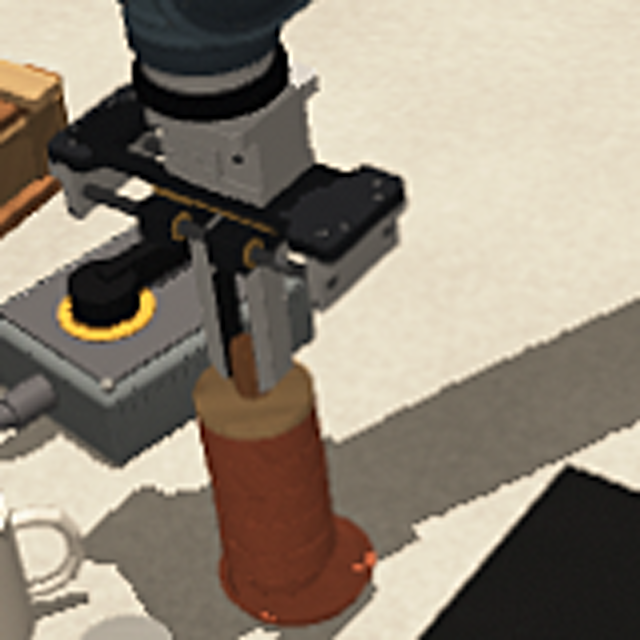

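The lid is seated. I release it, rise, and back away.

>>> {"op": "play_rows", "data": {"moves": [[[0,0,0],0,0.03],[[0,0,0],0,0.05],[[0,0,0],0,0.06],[[0,0,0.05],0,0.06],[[0,0,0.1],0,0.06]]}}

```text
clock: 40.33
tool_pos: [0.5728, -0.1573, 0.2751]
ee_rot: [2.22, -2.222, -0.002]
force: [0.6, 0.2, 0.3]
finger_gap: 0.0596
```

>>> {"op": "play_rows", "data": {"moves": [[[-0.05,0,0.01],0,0.06],[[-0.1,0,0.01],0,0.06],[[-0.15,0,0.01],0,0.06],[[-0.15,0.03,0.01],0,0.06],[[-0.15,0.03,0.01],0,0.06]]}}

```text
clock: 40.95
tool_pos: [0.423, -0.1268, 0.2849]
ee_rot: [-2.222, 2.221, -0.002]
force: [0.5, 0.1, -0.3]
finger_gap: 0.0604
```

```bash
python3 - <<'E'
from look import *
settle();s=state();print(s["clock"],s["tool_pos"],s["finger_gap"],s["force"])
im=snap("scene","s33"); cv2.imwrite("pics/s33b.png",cv2.resize(im[120:280,130:290],None,fx=4,fy=4,interpolation=cv2.INTER_CUBIC)[:,:,::-1])
c=calibration("scene")
o=im.copy()
for n in range(5):
    P=proj([[.5725+.033*np.cos(a),-.1572+.033*np.sin(a),.006+.022*n+.042] for a in A],c)
    cv2.polylines(o,[P.round().astype(np.int32)],True,(0,255,0),1)
cv2.imwrite("pics/s33c.png",cv2.resize(o[120:280,130:290],None,fx=4,fy=4)[:,:,::-1])
snap("wrist","w33")
for d in trace("scene","lid")[:1]: print(d["p"],fit(d["region"],.572,-.157,.130,[LID,KNOB],c))
for d in trace("wrist","lid")[:1]: print(d["p"],fit(d["region"],.572,-.157,.130,[LID,KNOB],calibration("wrist")))
E
```

```text
41.05 [ 0.42351667 -0.1277292   0.28471687] 0.05998073016607138 [ 0.04960737 -0.23004905  0.10031983]
0.95 (array([ 0.57294671, -0.16023077]), np.float64(0.9311790466308594))
0.91 (array([ 0.57342933, -0.15769746]), np.float64(0.9771661162376404))
```

View pics/s33b.png

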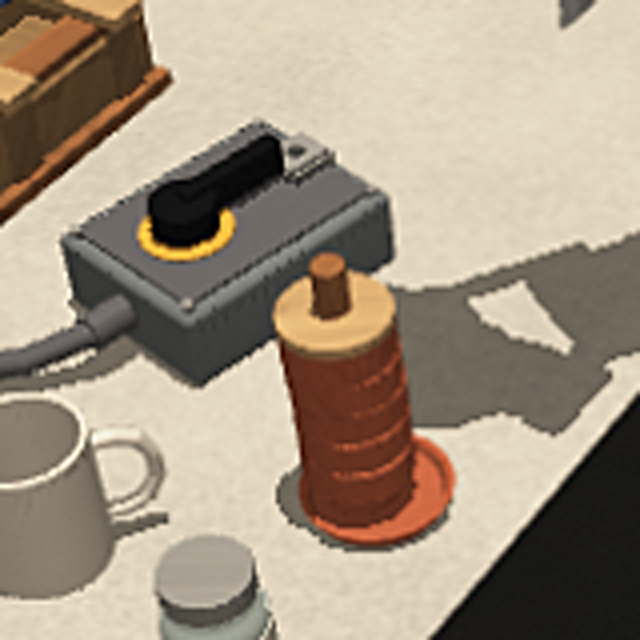

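View pics/s33c.png

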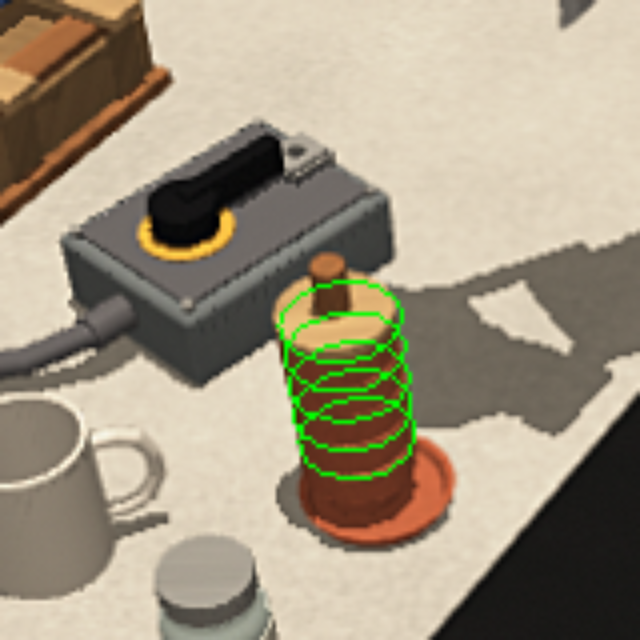

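View pics/w33.png

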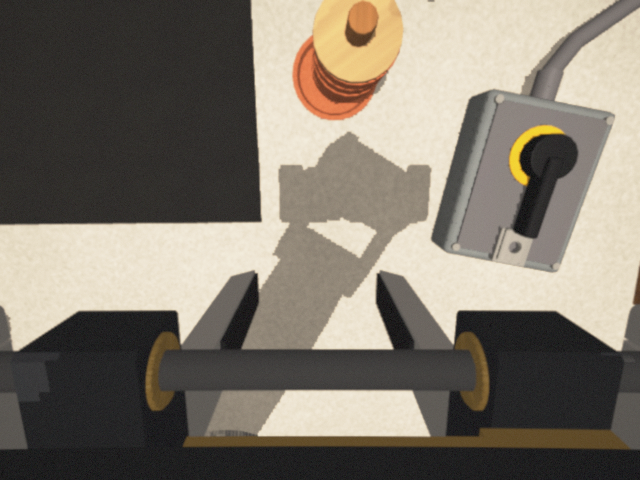

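View pics/s33.png

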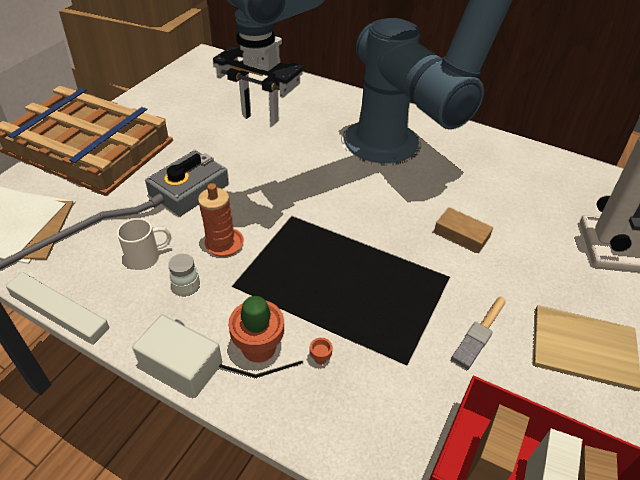

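```bash
python3 - <<'E'
from h import *
im=cv2.imread("pics/w33.png");cv2.imwrite("pics/w33b.png",cv2.resize(im[215:275,480:560],None,fx=8,fy=8,interpolation=cv2.INTER_CUBIC))
E
```

View pics/w33b.png

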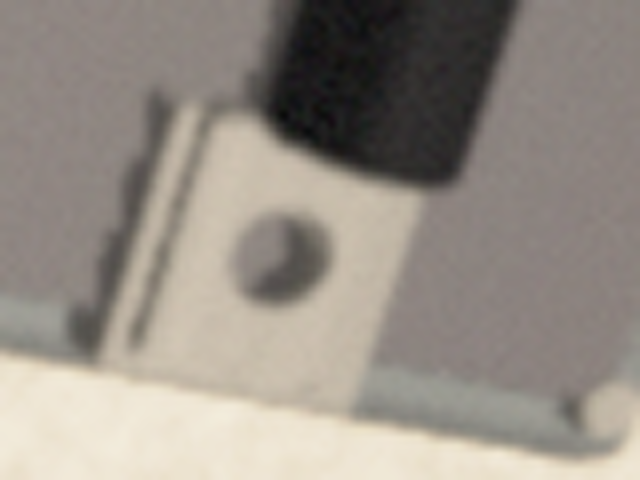

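```bash
python3 -c "
from workcell import *
print(close_job(), state()['clock'])"
```

```text
the job is handed in; nothing more can be done
the job is handed in; nothing more can be done
```

The job is handed in at about 41 s of the 210 s allowed; the hand-in gives no verdict.

- **Isolator:** I swung the lever to off before lifting any pot. The first swing stopped about 3.5 mm short, so I regripped it and moved it on. The last wrist pictures show the padlock hole open right through.
- **Stack:** There were four pots on the mat. I gripped each at 15 N and nested them on the starter. Each was released within about 1 mm of its fully home height.
- **Lid:** It went on at its expected height. The last fits put it about 1 mm (wrist camera) to 3 mm (scene camera) from the stack axis.
- **Final picture:** The mat is empty, the stack stands upright in the saucer, the other objects look unmoved, and the gripper is clear of everything.
- **Disagreements:** The cameras differed from one another by about 2–3 mm. After placing, two network checks gave no usable result: one look for the stack from the wrist and the top-view fit of the lid. There I relied on the pictures, the wrist-camera fit of the lid and the tool heights.

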